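# Load a specimen carrier under a sprung hold-down arm

### The arm

A 6-joint arm with a two-finger parallel gripper is mounted at the origin on a cart in front of the work surface, level with it; the furniture and walls round the work are solid. World frame = base frame: x ahead of the robot, y to its left, z up, the work surface at z = 0. Lengths are in m, angles in degrees, forces in N, time in s.
With the tool pointing down it reaches from about 0.35 to 0.875 m from the base axis. Payload 4.2 kg.
Tool frame: the origin (TCP) lies on the centre line of the jaws, within the pads' length; the fingertips stand 19 mm ahead of it and the grasp point (between the pads) is the TCP; x points along the fingers, y is the direction in which the jaws open and shut, and the axes are right-handed (so a half turn about x gives the same grasp; the last joint's range is limited). The gripper opens to 87 mm and grips with 3 to 60 N. Pads are 19 mm wide; open, the fingers measure 117 mm over their backs; the gripper's body (75 mm by 190 mm) begins 51 mm behind the grasp point.
Start: joints at [-53.709, 22.042, 0.453, 0, -68.411, -14.817], TCP at [0.229, -0.582, 0.217] pointing down, gripper open.
Joint ranges: [-179.83, 179.83], [-69.29, 118.12], [-61.27, 80.66], [-181.25, 117.63], [-171.15, -9.14], [-177.46, 177.46]. Speed limits (degrees/s): [159.86, 159.86, 180, 180, 180, 180].

### API

Orientations are given as a 3x3 rotation matrix whose columns are the frame's x, y, z axes.
In Python, from station import * gives the robot as it stands.
- The arm moves only by the shell command python3 -m creep 'ROWS'. ROWS is JSON, a list of rows, each a list of 5 numbers: the opening, from 0 (shut) to 1 (fully open), then the shift along the world's x, y, z in mm, then the turn about the world's z in rad. In form: [[jaw, x, y, z, turn], ...]. A call has exactly 8 rows; each row is the pose to reach, as a shift and turn from the pose measured when the call began; what a row does not reach only later rows make up. A row lasts 1/10 s, in which the tool goes at most 50 mm and 8.59 degrees, less where a joint would pass 70% of its speed; a pose out of reach is approached as far as the arm can. A call with a gripper value outside its range is refused whole. The fingers move at their own pace and stop on an object; the grip force is fixed at half the most. Time passes only in rows, so rows that repeat a pose let the fingers close, or fill a call up. It gives the time, the measured TCP pose, the force and the opening at its end, in the units of the state.
- sense(): the state, without advancing time (a new reading comes with each control period).
- capture(name): name is "side" or "top"; returns a dict with "image" (384x512x3 uint8, blue, green, red), "z_map" (384x512 float32, m along the optical axis (not along the pixel's ray), 0 where there is no reading), "mtx" (3x3 intrinsics, pixels), "k1" (the pictures are not rectified: a ray, as slopes to the right and down, at radius r is drawn at 1 + k1 r^2 times it, then the intrinsics apply), "eye" and "attitude" of the camera in the world. Camera axes: x right, y up, looking along -z (the intrinsics and any distortion apply to the point x, -y, -z); pixel columns grow to the right and rows downward; lengths in m; the calibration is good to about 2 mm. A picture is of the moment at which its call begins.
- finish_job(): hands the job in, once; it reports no verdict.
Trained networks look in a picture, given as the dict that the camera call returned (one of the last four; its "shot" number tells which), for a name from the list of things; names that differ only in an ending like _2 or _b are one class to them, and where a whole thing is asked for, a point or a joint stands for the part that bears it (a point fixed in the world has none). Each returns a list of dicts, best first, with "confidence" (0 to 1); they miss things now and then, are a little off and sometimes report something else, mostly with a low value. They report only what shows in the picture. A call takes as long as a camera call. They do not tell look-alikes from the thing itself.
- look_for(picture, thing): "box" ([left, top, right, bottom] in pixels, round what is visible of it).
- mark_of(picture, thing): "centre" ([column, row] in pixels: a listed point, or the origin of a listed thing).
The state is a dict: "time_s": time; "joints": joint angles; "joint_velocities": joint speeds; "effort": joint torques, N m; "tcp_pos": TCP position; "ee_rot": TCP orientation; "wrist_force": force on the tool from outside, world axes, zero at the start; "moment": the same for the moment, N m; "gripper_width": opening from 0.0 (shut) to 1.0 (fully open).
Only numpy, scipy, OpenCV 4.12 (cv2) and the standard library are available. Lean on these libraries where they do the work, as an engineer would, in place of code of your own. Each camera call takes 0.05 s, during which the arm holds its last target.

### The job

Take the wooden specimen carrier by its upright grip rib and lay it flat on the bed of the metal holding jig, bevelled nose first, then slide it between the rails so that the nose pushes the sprung hold-down arm up and the roller rides onto the board. Keep sliding until the nose comes up solid against the stop block, press it home firmly but gently, and let go so that the arm holds the carrier down there. How far in the stop block is set is not known, so feel for it; do not jam the carrier against it and leave the vial, the toe bone and the stone alone.

Things in the scene. Friction and masses are not known exactly. Their poses are not given: they have to be found in the camera images.
- carrier: Loose plywood board, 145 x 44 x 20 mm, about 0.3 kg. Origin: centre of its underside; x points to the bevelled nose, z up. Nose end face 8 mm high; from it the top slopes up to 20 mm within 24 mm. On top, behind the nose: bare board (the roller ends up here), a brown rock lump 36 mm long, 21 mm high, cemented on (centre x = -14 mm), then an upright grip rib at the tail.
- carrier_grip (a point): Centre of the carrier's grip rib where it should be held: 125 mm behind the nose face, 42 mm above the carrier's underside. The rib is 34 long (along x) x 20 wide (along y) and stands from 20 to 58 mm above the underside; grip it across its 20 mm width from above, fingertips staying above the board.
- carrier_nose (a point): Middle of the carrier's nose end face, 72.5 mm ahead of the carrier's origin, 4 mm above its underside; axes as the carrier's.
- jig: Fixed holding jig: metal base plate 265 x 96 mm on a timber plinth 285 x 120 x 40 mm. Origin on the bench under the plinth, on the middle line of the channel; x points in along the channel (sliding direction), y across, z up. Base plate from x = -140 to +125 mm. The carrier comes in at the -x end, nose first.
- jig_bed (a point): Point on the jig's flat bed straight above the jig's origin; the bed is 48 mm above the bench; axes as the jig's. Two straight guide rails, 10 mm high, 48 mm apart (2 mm play each side of the carrier), run from x = -45 to +60 mm; their ends flare outwards from x = -71 mm.
- stop_slot: Slot strip on the bed that carries the clamped stop block; its origin (jig x = 0) does NOT tell where the block stands. The block, 16 mm high, closes the channel beyond the rails, its face somewhere from jig x = +60 to +80 mm, set anew each time, not measured. A weak brass tongue (0.3 N at touch, 2.1 N when flush) stands 6 mm out of the face until the nose pushes it flush.
- holddown (a joint): Angle of the sprung hold-down arm (rad): 0 is down at rest, grows as its roller end is lifted. Axle across the jig at x = +110 mm, 32 mm above the bed; roller 85 mm before it. At rest the roller's underside is 12 mm above the bed; on the board's top it reads about 0.095. The spring presses with about 6 N at rest, about 8 N on the board.
- roller: Steel roller at the near end of the hold-down arm, 16 mm in diameter, 34 mm wide, across the jig at jig x = +25 mm; origin at its centre (20 mm above the bed at rest). It turns freely. Sliding the carrier in takes up to about 15 N while the bevel lifts the roller, then a steady 5 to 9 N with the roller on the flat board, if the hand does not press down; at the stop it rises sharply above that.
- vial_centre (a point): Centre of a standing capped specimen vial, 30 mm in diameter, 60 mm high. Leave alone.
- toe_bone_centre (a point): Centre of a small toe bone lying on the bench, 67 x 82 x 30 mm. Leave alone.
- stone_centre (a point): Centre of a lump of rock, 44 x 60 x 46 mm. Leave alone.
Mind the look-alikes: they are no part of the job. There is more than one size of the carrier; the one meant has the size given above.

How it is judged:
By the outcome, as a careful person would: the job done as asked, in the order asked, and still so for the second after the job is handed in, with the robot touching nothing.
It also fails if it takes over 72 s, if anything falls off the work surface, if the arm or the gripper's body presses on something with over 40 N, if the wrist force passes 120 N, or if a joint passes its speed limit or range.

## Working session

There is one attempt and no reset: what is moved stays moved. The work goes in short steps, Python scripts to look and compute and a shell command to move; the robot and the scene stay as the last step left them, time stands still between calls to the robot, and variables do not carry over. Pictures are saved under pics/ and viewed, and the job is handed in when it is done.

```bash
ls; mkdir -p pics; cat > h.py <<'E'
from station import *
import numpy as np, cv2
def pix2ray(c,u,v):
    K=np.array(c["mtx"],float);k1=c["k1"]
    p=cv2.undistortPoints(np.array([[[u,v]]],float),K,np.array([k1,0,0,0],float))[0,0]
    return p
def world(c,u,v,z=None):
    """z None: use depth; else intersect plane z"""
    p=pix2ray(c,u,v); d=np.array([p[0],-p[1],-1.0]); R=np.array(c["attitude"],float); e=np.array(c["eye"],float)
    if z is None:
        zz=c["z_map"][int(round(v)),int(round(u))]
        return e+R@d*zz
    w=R@d; return e+w*(z-e[2])/w[2]
def proj(c,P):
    R=np.array(c["attitude"],float); e=np.array(c["eye"],float)
    q=R.T@(np.asarray(P,float)-e); a=np.array([[q[0],-q[1],-q[2]]])
    return cv2.projectPoints(a,np.zeros(3),np.zeros(3),np.array(c["mtx"],float),np.array([c["k1"],0,0,0],float))[0][0,0]
def cloud(c):
    K=np.array(c["mtx"],float);H,W=c["z_map"].shape
    vv,uu=np.mgrid[0:H,0:W]
    p=cv2.undistortPoints(np.stack([uu,vv],-1).reshape(-1,1,2).astype(float),K,np.array([c["k1"],0,0,0],float)).reshape(H,W,2)
    d=np.stack([p[...,0],-p[...,1],-np.ones((H,W))],-1)*c["z_map"][...,None]
    P=d@np.array(c["attitude"],float).T+np.array(c["eye"],float)
    P[c["z_map"]==0]=np.nan
    return P
E
python3 - <<'E'
from h import *
s=sense(); print(s["time_s"],s["tcp_pos"],s["ee_rot"],s["wrist_force"],s["gripper_width"])
for n in ("side","top"):
    c=capture(n); cv2.imwrite(f"pics/{n}0.png",c["image"])
    print(n,c["eye"],c["attitude"],c["mtx"],c["k1"])
    for t in ["carrier","carrier_grip","carrier_nose","jig","jig_bed","stop_slot","holddown","roller","vial_centre","toe_bone_centre","stone_centre"]:
        try: print(t,"box",[(np.round(r["box"]).tolist(),round(r["confidence"],2)) for r in look_for(c,t)],"mark",[(np.round(r["centre"],1).tolist(),round(r["confidence"],2)) for r in mark_of(c,t)])
        except Exception as e: print(t,e)
print(sense()["time_s"])
E
```

```text
pics
0.0 [ 0.22859868 -0.58102183  0.21593923] [[-8.80785163e-04 -3.65926260e-01  9.30643431e-01]
 [ 2.03955715e-03  9.30641199e-01  3.65927313e-01]
 [-9.99997532e-01  2.22040381e-03 -7.33674413e-05]] [-0.02655049  0.07499852  0.25089654] 0.9983086056412157
side [0.63153096 1.38758236 1.03585411] [[-0.9986979  -0.0402638   0.03132611]
 [ 0.04829807 -0.54854456  0.8347252 ]
 [-0.01642544  0.8351513   0.54977497]] [[474.74406372   0.         249.37830949]
 [  0.         474.74406372 193.70943118]
 [  0.           0.           1.        ]] 0.031540928648226614
carrier box [([253.0, 171.0, 288.0, 185.0], 0.81), ([279.0, 146.0, 299.0, 156.0], 0.51)] mark [([270.1, 182.4], 0.58), ([290.6, 153.4], 0.49)]
carrier_grip box [([251.0, 169.0, 287.0, 186.0], 0.81), ([279.0, 147.0, 299.0, 155.0], 0.45)] mark [([280.4, 176.9], 0.91), ([296.1, 147.5], 0.66)]
carrier_nose box [([203.0, 235.0, 240.0, 252.0], 0.72), ([249.0, 168.0, 285.0, 184.0], 0.59), ([280.0, 149.0, 301.0, 158.0], 0.51)] mark [([275.2, 156.3], 0.71), ([250.6, 175.6], 0.61)]
jig box [([197.0, 228.0, 293.0, 274.0], 0.72)] mark [([242.
[... 1416 characters left out ...]
.6)] mark [([184.7, 166.2], 0.78)]
jig_bed box [([150.0, 125.0, 212.0, 214.0], 0.92)] mark [([181.4, 168.7], 0.82), ([177.3, 158.1], 0.67)]
stop_slot box [([164.0, 142.0, 181.0, 151.0], 0.53)] mark []
holddown it knows: carrier, carrier_grip, carrier_nose, jig, jig_bed, roller, stone_centre, stop_slot, toe_bone_centre, vial_centre
roller box [([172.0, 157.0, 182.0, 164.0], 0.49)] mark [([316.5, 152.6], 0.65), ([178.5, 155.0], 0.59)]
vial_centre box [([312.0, 149.0, 321.0, 160.0], 0.58)] mark [([315.7, 155.8], 0.46)]
toe_bone_centre box [([380.0, 185.0, 394.0, 214.0], 0.46)] mark [([385.5, 197.0], 0.53)]
stone_centre box [([129.0, 190.0, 142.0, 204.0], 0.47)] mark [([135.1, 194.1], 0.61)]
2.2
```

```bash
python3 - <<'E'
import cv2
t=cv2.imread("pics/top0.png"); cv2.imwrite("pics/top0a.png",cv2.resize(t[100:290,110:430],None,fx=2.5,fy=2.5,interpolation=cv2.INTER_CUBIC))
t=cv2.imread("pics/side0.png"); cv2.imwrite("pics/side0a.png",cv2.resize(t[120:310,160:360],None,fx=3.1,fy=3.1,interpolation=cv2.INTER_CUBIC))
E
```

```text
(no output)
```

View pics/top0a.png

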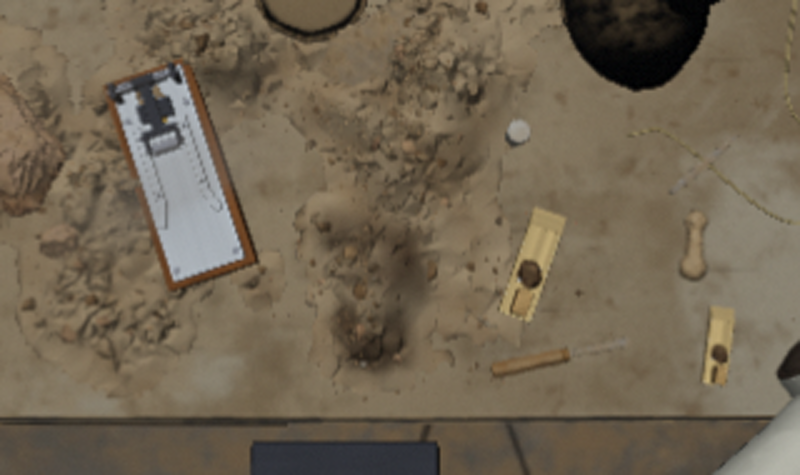

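View pics/side0a.png

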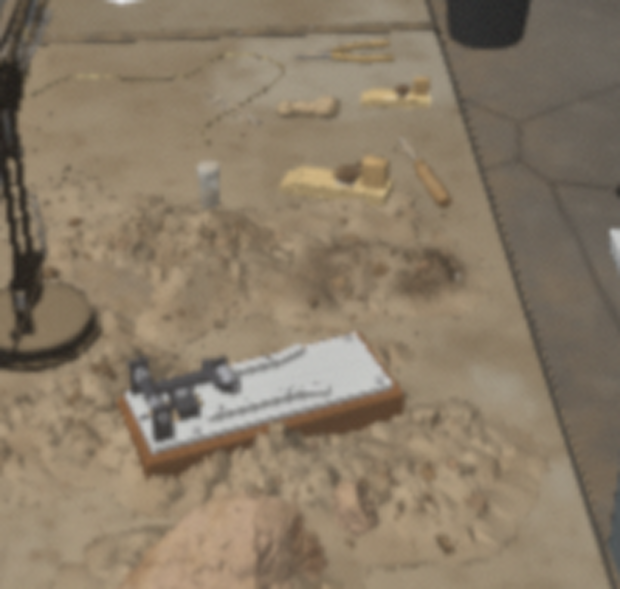

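View pics/top0.png

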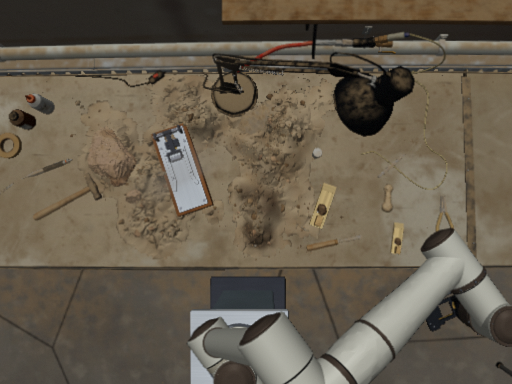

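```bash
python3 - <<'E'
from h import *
c=capture("top"); d=capture("side")
np.savez("top.npz",P=cloud(c)); 
P=cloud(c); Z=P[...,2]
Q=cloud(d)
print("table z",np.nanmedian(Z[180:200,340:375]))
def ext(P,lo,hi,zl,zh):
    m=(P[...,0]>lo[0])&(P[...,0]<hi[0])&(P[...,1]>lo[1])&(P[...,1]<hi[1])&(P[...,2]>zl)&(P[...,2]<zh); return P[m]
for nm,(u,v) in {"A":(321,205),"B":(397,238),"jig":(184,167),"vial":(317,153),"toe":(387,198),"stone":(135,195)}.items():
    w=world(c,u,v); print(nm,w)
for nm,(u,v) in {"A":(321,205),"B":(397,238)}.items():
    w=world(c,u,v)
    for X,l in((P,"top"),(Q,"side")):
        p=ext(X,w-.11,w+.11,.012,.024)
        r=cv2.minAreaRect((p[:,:2]*1000).astype(np.float32)); print(nm,l,len(p),r)
# height map
w=world(c,184,167)
np.set_printoptions(linewidth=200,suppress=True)
print(np.round(Z[110:230:6,120:345:9]*1000).astype(int))
for n,s in (("t",c),("s",d)): cv2.imwrite(f"pics/id_{n}.png",cv2.resize(s["image"][175:265,300:410] if n=="t" else s["image"][140:190,240:310],None,fx=7,fy=6,interpolation=cv2.INTER_CUBIC))
E
```

```text
table z -0.0001638926537779195
A [ 0.49174794 -0.26844876  0.03400183]
B [ 0.38506868 -0.51199935  0.03051157]
jig [0.61438229 0.17061288 0.04867105]
vial [ 0.65652767 -0.25480773  0.05751453]
toe [ 0.51404274 -0.48472442  0.020861  ]
stone [0.5252502  0.32994269 0.04147611]
A top 522 ((491.23028564453125, -268.8720397949219), (217.52073669433594, 217.9436798095703), 89.73048400878906)
A side 200 ((497.1700439453125, -252.62432861328125), (253.8128204345703, 143.32785034179688), 65.31904602050781)
B top 197 ((417.5391845703125, -510.588134765625), (166.22479248046875, 59.195552825927734), 10.96102523803711)
B side 69 ((417.6746826171875, -498.73828125), (162.43531799316406, 45.90488052368164), 10.656103134155273)
[[ -3   3   1  -9   1   6  25  43  44  30  17  14  26  33  21  15  21  24  23  25   8   4   6   5 343]
 [  2   3   0   0  -1   9  23  47  60  41  32  19   4  10  15  16  25  34  35  31  17   7   9   6  -1]
 [  3   6  -2  -2   4  14  30  42  55  54  37   8   7  12  18  20  22  55  51  43  24   7   6  -4  -2]
 [ 15   5   3   2   7  21  79  33  44  47  35  15  13   9  22  16  2
[... 983 characters left out ...]
  11  54  51  48  50   4  -4   2   9  23  18  13   7  11  12  12  11  -3  24   0]
 [  7  40  38  26  23  11  43  54  46  48   0   0   0  15  18  17  21  21   5   8   7   8  -1  19   4]
 [  3  34  29  35  23  14  40  51  44  47  40   1   1   5  11  22  29  18  17  13  -1   5  26  26   2]
 [  2  11  36  15  19  12  36  46  49  40  12   5   0   9  12  22  36  18  20   7   6   6  32  19   0]
 [  5  15  24  22  16  14   7  31  26  -2  14   7  -1   6   2  35  45  26   9   3   6   1  32  16   2]
 [  4   7  21  27  13  17  16   6   9   0   9  -2  -1  -4   9  34  37  23   6   1   9  -3  62  -1   3]
 [  4  11  13  25  12  19  26   9   1  -2  -7   0   1   6  10  32  37  10   4   8  12  12  52   3  -4]]
```

View pics/id_t.png

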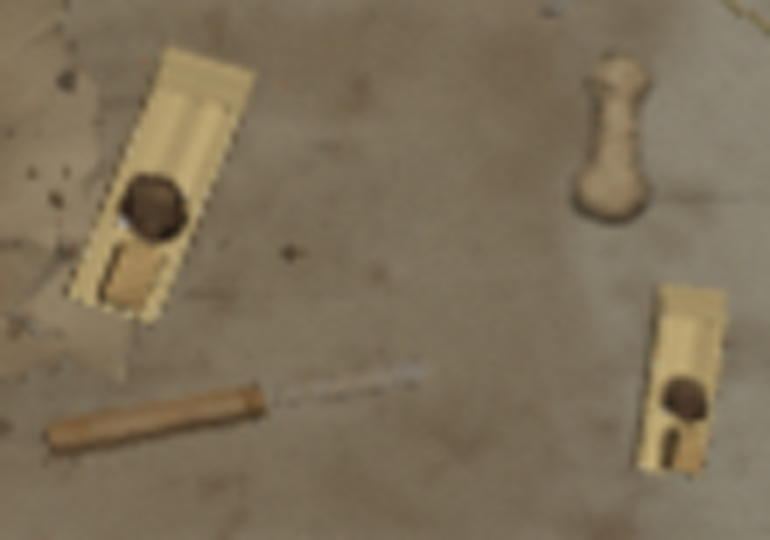

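```bash
python3 - <<'E'
from h import *
c=capture("top"); d=capture("side")
import pickle; pickle.dump((dict(c),dict(d)),open("cd.pkl","wb"))
cv2.imwrite("pics/jig_t.png",cv2.resize(c["image"][120:220,145:220],None,fx=6,fy=6,interpolation=cv2.INTER_CUBIC))
cv2.imwrite("pics/jig_s.png",cv2.resize(d["image"][225:275,190:300],None,fx=7,fy=7,interpolation=cv2.INTER_CUBIC))
im=c["image"]; hsv=cv2.cvtColor(im,cv2.COLOR_BGR2HSV)
for y in range(178,234,4): print(y,[tuple(hsv[y,x]) and "%d/%d/%d"%tuple(hsv[y,x]) for x in range(304,340,3)])
E
```

```text
178 ['18/79/129', '18/78/130', '19/70/123', '19/73/123', '19/72/120', '20/75/119', '19/72/120', '19/78/121', '19/82/115', '17/87/114', '18/76/121', '19/79/116']
182 ['17/80/128', '19/83/129', '18/81/101', '20/75/119', '19/73/119', '20/70/123', '18/74/121', '19/80/127', '18/76/118', '18/87/111', '18/80/115', '19/78/117']
186 ['18/77/135', '18/79/133', '17/90/111', '19/74/117', '18/81/113', '18/76/118', '20/97/123', '20/99/160', '20/99/163', '20/98/166', '19/93/145', '17/79/116']
190 ['18/79/136', '18/79/132', '18/77/119', '18/75/132', '18/78/118', '18/78/117', '21/97/165', '21/99/168', '21/97/160', '21/96/162', '21/97/160', '19/72/121']
194 ['17/81/126', '19/73/132', '19/74/134', '18/78/124', '19/75/122', '20/90/119', '21/99/177', '21/99/176', '21/99/175', '21/98/177', '20/89/129', '19/66/127']
198 ['18/78/134', '18/72/134', '18/72/138', '18/74/135', '18/73/125', '21/99/168', '21/95/182', '20/100/166', '21/96/188', '21/99/168', '19/73/122', '20/64/131']
202 ['19/78/131', '18/74/144', '19/74/145', '18/76/138', '20/87/112', '21/99/175', '21/98/177', '21/99/173', '21/95/179', '20/90/148'
[... 465 characters left out ...]
8/78/115', '19/74/121', '19/76/121', '19/75/122']
218 ['18/82/122', '18/82/106', '18/85/117', '21/97/173', '18/126/101', '18/116/162', '18/117/159', '22/89/164', '19/77/120', '18/74/121', '18/78/118', '19/74/121']
222 ['19/80/118', '19/74/138', '21/99/157', '20/99/173', '18/116/160', '18/121/154', '20/101/156', '19/73/125', '18/77/119', '17/81/114', '19/77/119', '17/75/123']
226 ['18/83/138', '18/73/143', '19/75/142', '19/78/141', '21/92/133', '19/113/135', '21/86/164', '19/73/125', '19/74/121', '19/87/111', '18/76/117', '18/74/120']
230 ['17/75/112', '19/74/120', '19/79/136', '19/79/135', '19/81/135', '19/80/112', '19/71/122', '18/75/122', '18/75/123', '18/74/121', '18/73/126', '19/70/127']
```

View pics/jig_t.png

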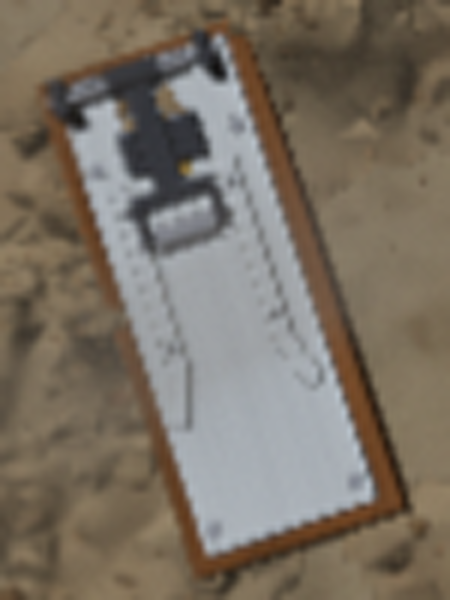

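View pics/jig_s.png

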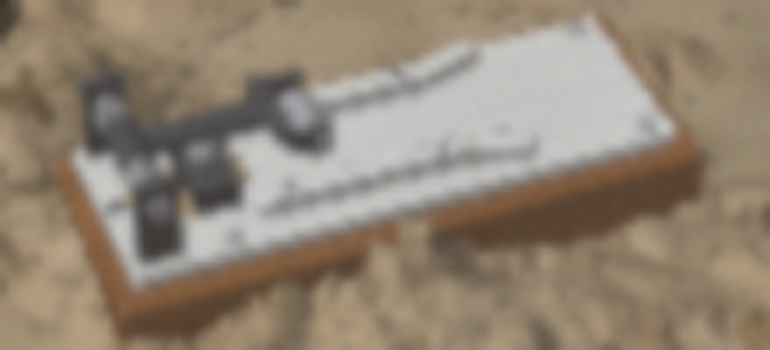

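```bash
cat > fit.py <<'E'
from h import *
from scipy.optimize import minimize
def up(c,u0,u1,v0,v1,f=6):
    return cv2.resize(c["image"][v0:v1,u0:u1],None,fx=f,fy=f,interpolation=cv2.INTER_CUBIC)
def hullmask(c,pts,u0,v0,f,shape):
    q=np.array([proj(c,p) for p in pts]); q=(q-[u0,v0]+.5)*f-.5
    m=np.zeros(shape,np.float32); h=cv2.convexHull(q.astype(np.float32))
    cv2.fillConvexPoly(m,(h*16).round().astype(np.int32),1.0,cv2.LINE_AA,4); return m
def place(pts,x,y,a,z=0):
    ca,sa=np.cos(a),np.sin(a); P=np.asarray(pts,float); return np.c_[x+ca*P[:,0]-sa*P[:,1],y+sa*P[:,0]+ca*P[:,1],z+P[:,2]]
CAR=[(sx,sy*22,z) for sy in(-1,1) for sx,z in((-72.5,0),(-72.5,20),(48.5,20),(72.5,8),(72.5,0))]+[(x,sy*10,58) for x in(-69.5,-35.5) for sy in(-1,1)]
CAR=np.array(CAR)/1000
def fitmask(c,mask,pts,x0,u0,v0,f,z=0):
    def cost(p): return np.abs(hullmask(c,place(pts,p[0],p[1],p[2],z),u0,v0,f,mask.shape)-mask).mean()
    best=None
    for k in range(3):
        x=x0 if best is None else best.x
        s=np.array([x]+[np.array(x)+d for d in np.diag([.008,.008,.08])*(-1)**k])
        r=minimize(cost,x,method="Nelder-Mead",options=dict(initial_simplex=s,xatol=1e-5,fatol=1e-7)); best=r if best is None or r.fun<best.fun else best
    return best.x,best.fun
E
python3 - <<'E'
from fit import *
import pickle; c,d=pickle.load(open("cd.pkl","rb"))
# carrier, top
f=6
res={}
for n,cam,(u0,u1,v0,v1),vt,st in(("t",c,(300,345,175,236),140,84),("s",d,(240,300,160,195),0,0)):
    I=up(cam,u0,u1,v0,v1,f); h=cv2.cvtColor(I,cv2.COLOR_BGR2HSV).astype(int)
    if n=="s": print(["%d/%d/%d"%tuple(h[y*6,x*6]) for y in (5,12,18,22,26) for x in (5,15,25,35,45)])
    m=((h[...,1]>86)&(h[...,2]>=140)|(h[...,1]>104)).astype(np.uint8)
    m=cv2.morphologyEx(m,cv2.MORPH_CLOSE,np.ones((13,13)));m=cv2.morphologyEx(m,cv2.MORPH_OPEN,np.ones((9,9)))
    k,l,s,_=cv2.connectedComponentsWithStats(m); i=1+s[1:,4].argmax(); m=(l==i).astype(np.float32)
    x,e=fitmask(cam,m,CAR,[.485,-.27,np.radians(-15)],u0,v0,f); print(n,x[:2]*1000,np.degrees(x[2]),e,m.mean()); res[n]=x
    O=I.copy(); hm=hullmask(cam,place(CAR,*x),u0,v0,f,m.shape)
    for q,col in((m,(0,0,255)),(hm,(0,255,0))): cv2.drawContours(O,cv2.findContours((q>.5).astype(np.uint8),0,2)[0],-1,col,1)
    cv2.imwrite(f"pics/fit_{n}.png",O)
# jig plate
im=cv2.cvtColor(up(c,145,220,120,220,f),cv2.COLOR_BGR2HSV).astype(int)
m=((im[...,1]<60)&(im[...,2]>140)).astype(np.uint8); m=cv2.morphologyEx(m,cv2.MORPH_OPEN,np.ones((5,5)))
k,l,s,_=cv2.connectedComponentsWithStats(m); m=(l==1+s[1:,4].argmax())
ys,xs=np.nonzero(m); hp=cv2.convexHull(np.c_[xs,ys].astype(np.float32))[:,0]
W=np.array([world(c,(x+.5)/f-.5+145,(y+.5)/f-.5+120,.048)[:2] for x,y in hp])*1000
print(cv2.minAreaRect(W.astype(np.float32)), cv2.boxPoints(cv2.minAreaRect(W.astype(np.float32))))
hm=np.zeros(m.shape,np.uint8); cv2.fillConvexPoly(hm,hp.astype(np.int32),1)
PL=np.array([(x,y,.048) for x in(-.14,.125) for y in(-.048,.048)])
x,e=fitmask(c,hm.astype(np.float32),PL,[.614,.17,np.radians(15)],145,120,f); print(x[:2]*1000,np.degrees(x[2]),e)
O=up(c,145,220,120,220,f); cv2.drawContours(O,cv2.findContours((hullmask(c,place(PL,*x),145,120,f,m.shape)>.5).astype(np.uint8),0,2)[0],-1,(0,255,0),1)
for t in(-.045,.06,): 
  for s in(-.024,.024):
    q=proj(c,place([(t,s,.058)],*x)[0]); cv2.circle(O,tuple(int(v) for v in ((q-[145,120]+.5)*f-.5)),4,(0,0,255),1)
q=proj(c,place([(.025,0,.076)],*x)[0]); cv2.circle(O,tuple(int(v) for v in ((q-[145,120]+.5)*f-.5)),4,(255,0,0),2)
cv2.imwrite("pics/fit_j.png",O)
np.save("jig.npy",x);np.save("car.npy",res["t"])
E
```

```text
t [ 492.03961416 -276.13186538] -20.223037394618252 0.01970248855650425 0.21197127
['18/71/148', '18/69/145', '18/68/147', '19/64/148', '17/66/146', '18/68/146', '19/72/141', '18/66/147', '18/71/132', '18/86/142', '18/71/147', '20/90/189', '20/94/203', '19/90/139', '19/92/138', '18/69/147', '20/85/156', '19/92/156', '20/91/176', '20/84/145', '18/67/152', '17/71/132', '18/67/160', '18/70/164', '18/71/157']
s [ 495.32498443 -273.97583953] -24.102380881719608 0.08685185015201569 0.13030423
((603.8284301757812, 180.43463134765625), (251.72010803222656, 96.19984436035156), 18.670886993408203) [[469.1937  185.71143]
 [499.99033  94.57427]
 [738.46313 175.15784]
 [707.6665  266.29498]]
[607.12786424 181.54974357] 18.6402686953537 0.020048148930072784
```

```bash
python3 -c "
import cv2,numpy as np
a=[cv2.imread(f'pics/fit_{n}.png') for n in 'tsj']
H=600;W=sum(i.shape[1] for i in a);o=np.zeros((H,W,3),np.uint8);x=0
for i in a: o[:i.shape[0],x:x+i.shape[1]]=i;x+=i.shape[1]
print(o.shape);o=cv2.resize(o,None,fx=.74,fy=.74,interpolation=cv2.INTER_AREA);cv2.imwrite('pics/fits.png',o)"
```

```text
(600, 1080, 3)
```

View pics/fits.png

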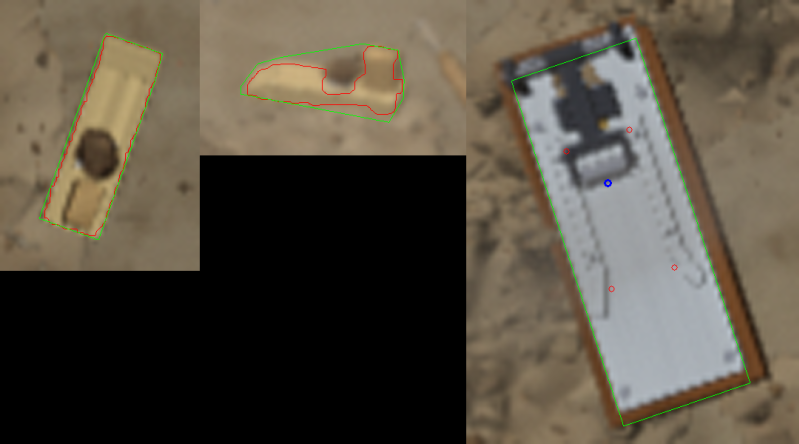

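```bash
python3 - <<'E'
from fit import *
import pickle; c,d=pickle.load(open("cd.pkl","rb"))
x=np.load("car.npy")
print("fit grip",place([(-.0525,0,.042)],*x)*1000)
print("net grip top",world(c,317.8,221.8,.042)*1000,"side",world(d,280.4,176.9,.042)*1000)
print("net nose top",world(c,327.7,183.6,.004)*1000,"fit",place([(.0725,0,.004)],*x)*1000)
print("net org top",world(c,320.6,205.4,.0)*1000)
print("net jig_bed top",world(c,181.4,168.7,.048)*1000,world(c,177.3,158.1,.048)*1000,"side",world(d,236.2,242,.048)*1000)
print("jig org",world(c,184.7,166.2,0)*1000,world(d,242.4,255.8,0)*1000,"roller",world(c,178.5,155,.068)*1000)
for q in((.4626,-.2036,.023),(.4226,-.3124,.023)): print(proj(c,q))
# rib top centroid via depth both
for cam in(c,d):
    P=cloud(cam); m=(P[...,2]>.048)&(P[...,2]<.066)&(abs(P[...,0]-.443)<.03)&(abs(P[...,1]+.258)<.03); print(m.sum(),P[m].mean(0)*1000)
# vertex fits: jig rails, side view: overlay jig model both views
J=np.array([.6172,.1849,np.radians(18.67)]); np.save("jig.npy",J)
pts=[(a,b,.048) for a in(-.14,.125) for b in(-.048,.048)]+[(a,b,.058) for a in(-.045,.06) for b in(-.024,.024)]+[(.025,y,.076) for y in (-.017,.017)]+[(-.15,b,z) for b in(-.06,.06) for z in (0,.04)]+[(.135,b,.04) for b in(-.06,.06)]
for n,cam,(u0,u1,v0,v1),f in(("t",c,(145,220,120,220),6),("s",d,(190,300,225,280),7)):
    O=up(cam,u0,u1,v0,v1,f)
    for p in place(pts,*J): cv2.circle(O,tuple(int(v) for v in ((proj(cam,p)-[u0,v0]+.5)*f-.5)),4,(0,0,255),1)
    cv2.imwrite(f"pics/jm_{n}.png",O)
E
```

```text
fit grip [[ 442.77602339 -257.98390064   42.        ]]
net grip top [ 438.06988261 -256.72831055   42.        ] side [ 444.69034943 -234.87459451   42.        ]
net nose top [ 562.76926533 -294.8570058     4.        ] fit [[ 560.07028713 -301.19334049    4.        ]]
net org top [ 491.40699581 -271.21955035    0.        ]
net jig_bed top [609.01108717 179.06658353  48.        ] [643.33322093 192.66157703  48.        ] side [632.28008718 172.25407802  48.        ]
jig org [622.49716162 176.92249299   0.        ] [613.61776898 186.56163253   0.        ] roller [650.58236519 185.10080052  68.        ]
[300.59994559 214.19403351]
[334.44129513 226.50473911]
70 [ 441.10966403 -257.46947134   57.97815924]
35 [ 441.84139601 -249.45185046   55.56441076]
```

View pics/jm_t.png

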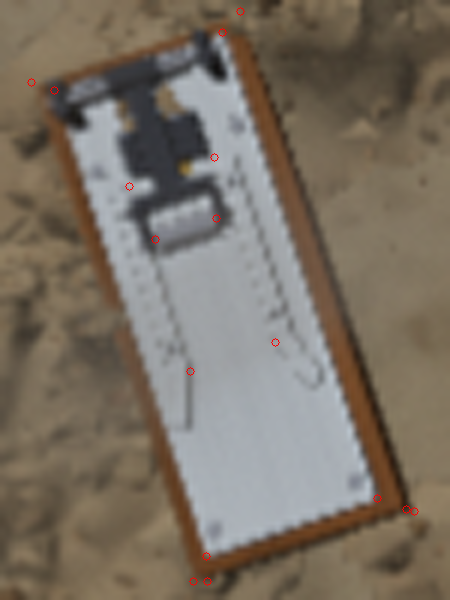

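View pics/jm_s.png

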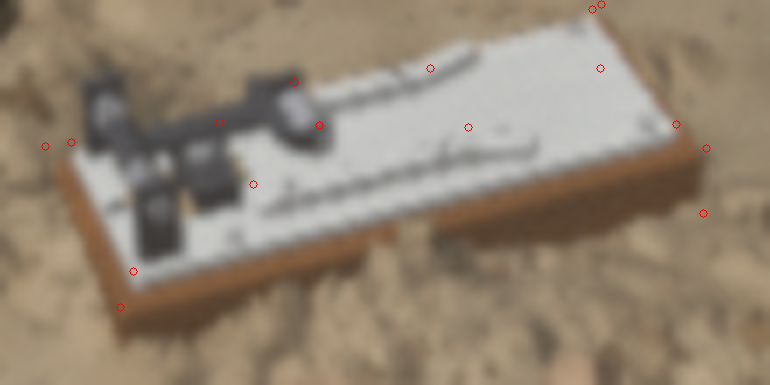

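Two carriers in the top view: A at (321,205), about 147 mm long, and B at (397,238), about 100 mm long. A fits 145 x 44 mm and its silhouette fit matches, so A is the one. The enlarged crop shows the bevelled nose at the top right (331,184) and the rib at the bottom left (317,221). I'm moving above its rib.

```bash
python3 -m creep '[[1,50,75,0,-0.14],[1,95,145,-10,-0.28],[1,135,205,-25,-0.42],[1,170,258,-40,-0.56],[1,195,296,-55,-0.68],[1,213,323,-66,-0.727],[1,213,323,-66,-0.727],[1,213,323,-66,-0.727]]'
```

```text
time_s: 3.2
tcp_pos: [0.4398, -0.2614, 0.1524]
ee_rot: [[0.001, 0.345, 0.939], [-0.0, 0.939, -0.345], [-1.0, 0.0, 0.001]]
wrist_force: [1.0, -0.8, 0.6]
gripper_width: 1.002
```

```bash
python3 - <<'E'
from h import *
c=capture("top"); d=capture("side"); s=sense(); print(s["tcp_pos"],s["wrist_force"])
a=cv2.resize(c["image"][150:260,270:370],None,fx=4,fy=4,interpolation=cv2.INTER_CUBIC); b=cv2.resize(d["image"][120:200,230:330],None,fx=4,fy=4,interpolation=cv2.INTER_CUBIC)
o=np.zeros((440,800,3),np.uint8);o[:,:400]=a;o[:320,400:]=b; cv2.imwrite("pics/hover.png",o)
E
```

```text
[ 0.440735   -0.25905094  0.15116144] [-0.77076315  0.43595152  0.80135547]
```

View pics/hover.png

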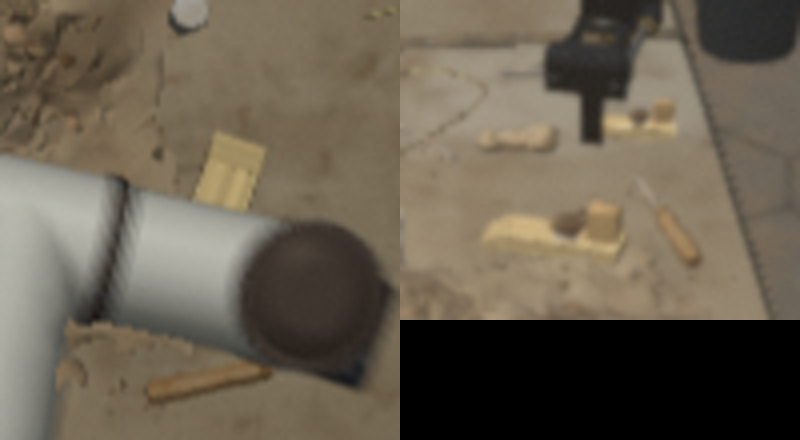

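```bash
python3 -m creep '[[1,1,1,-25,0],[1,1,1,-50,0],[1,1,1,-70,0],[1,1,1,-85,0],[1,1,1,-97,0],[1,1,1,-106,0],[1,1,1,-107,0],[1,1,1,-107,0]]'
python3 - <<'E'
from h import *
d=capture("side"); s=sense(); print(s["tcp_pos"],s["wrist_force"])
cv2.imwrite("pics/down.png",cv2.resize(d["image"][120:200,230:330],None,fx=6,fy=6,interpolation=cv2.INTER_CUBIC))
print(proj(d,s["tcp_pos"]),[(np.array(s["tcp_pos"])+t) for t in ()])
E
```

```text
time_s: 4.1
tcp_pos: [0.442, -0.2583, 0.0444]
ee_rot: [[-0.001, 0.339, 0.941], [0.001, 0.941, -0.339], [-1.0, 0.0, -0.001]]
wrist_force: [0.1, 0.2, -0.4]
gripper_width: 0.999
[ 0.44224752 -0.25833149  0.04474442] [0.14330346 0.64300753 0.60336656]
[280.41933769 173.29405814] []
```

View pics/down.png

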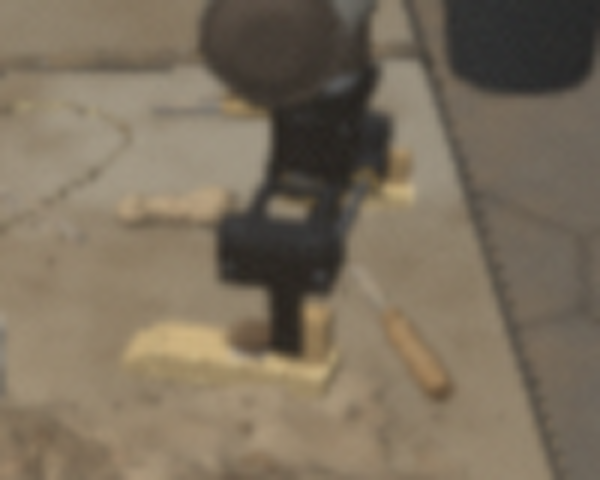

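```bash
python3 -m creep '[[0,0,0,0,0],[0,0,0,0,0],[0,0,0,0,0],[0,0,0,0,0],[0,0,0,0,0],[0,0,0,0,0],[0,0,0,0,0],[0,0,0,0,0]]'
```

```text
time_s: 4.95
tcp_pos: [0.4422, -0.2583, 0.0447]
ee_rot: [[-0.0, 0.339, 0.941], [0.001, 0.941, -0.339], [-1.0, 0.0, -0.0]]
wrist_force: [0.5, 0.7, -0.5]
gripper_width: 0.354
```

```bash
python3 -m creep '[[0,0,0,0,0],[0,0,0,0,0],[0,0,0,0,0],[0,0,0,0,0],[0,0,0,0,0],[0,0,0,0,0],[0,0,0,0,0],[0,0,0,0,0]]'
```

```text
time_s: 5.75
tcp_pos: [0.4421, -0.2583, 0.0446]
ee_rot: [[-0.0, 0.339, 0.941], [0.001, 0.941, -0.339], [-1.0, 0.0, -0.001]]
wrist_force: [0.5, 0.6, -1.0]
gripper_width: 0.228
```

```bash
python3 -m creep '[[0,0,0,8,0],[0,0,0,25,0],[0,0,0,45,0],[0,0,5,68,0],[0,0,15,90,0.02],[0,-2,30,108,0.05],[0,-3,50,118,0.09],[0,-4,70,125,0.13]]'
python3 - <<'E'
from h import *
d=capture("side"); s=sense(); print(s["tcp_pos"],s["wrist_force"],s["moment"])
cv2.imwrite("pics/lift.png",cv2.resize(d["image"][100:200,210:330],None,fx=5,fy=5,interpolation=cv2.INTER_CUBIC))
E
```

```text
time_s: 6.55
tcp_pos: [0.4378, -0.1878, 0.1708]
ee_rot: [[0.0, 0.213, 0.977], [0.001, 0.977, -0.213], [-1.0, 0.001, 0.0]]
wrist_force: [0.0, -0.4, -2.7]
gripper_width: 0.219
[ 0.43787645 -0.18598748  0.17159866] [-0.15899988  0.62404752 -1.77169782] [-0.1472504   0.31761428 -0.0906523 ]
```

View pics/lift.png

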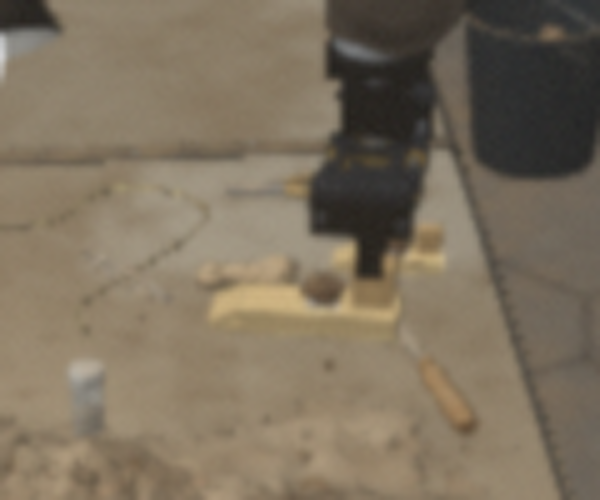

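Carrier A is held by its rib at (281,160) and hangs level, with the nose to the left at (253,163). I'm carrying it to the jig entrance.

```bash
python3 -m creep '[[0,-2,38,4,0.07],[0,-4,80,6,0.15],[0,-6,124,8,0.24],[0,-8,168,8,0.33],[0,-10,210,8,0.42],[0,-12,248,8,0.49],[0,-14,280,8,0.53],[0,-15,300,8,0.541]]'
python3 -m creep '[[0,0,3,0,0],[0,0,3,0,0],[0,0,3,0,0],[0,0,3,0,0],[0,0,3,0,0],[0,0,3,0,0],[0,0,3,0,0],[0,0,3,0,0]]'
python3 - <<'E'
from h import *
c=capture("top");d=capture("side"); s=sense(); print(s["tcp_pos"],s["ee_rot"],s["wrist_force"],s["moment"])
cv2.imwrite("pics/car1.png",cv2.resize(d["image"][130:290,180:340],None,fx=3.7,fy=3.7,interpolation=cv2.INTER_CUBIC))
cv2.imwrite("pics/car1t.png",cv2.resize(c["image"][110:270,130:290],None,fx=3.7,fy=3.7,interpolation=cv2.INTER_CUBIC))
E
```

```text
time_s: 7.4
tcp_pos: [0.4223, 0.1157, 0.1797]
ee_rot: [[0.001, -0.326, 0.945], [0.002, 0.945, 0.326], [-1.0, 0.002, 0.001]]
wrist_force: [0.3, -0.5, -2.2]
gripper_width: 0.225
time_s: 8.2
tcp_pos: [0.4223, 0.1186, 0.1797]
ee_rot: [[0.001, -0.325, 0.946], [0.002, 0.946, 0.325], [-1.0, 0.002, 0.001]]
wrist_force: [0.3, 0.4, -2.2]
gripper_width: 0.227
[0.42229795 0.1186896  0.17971178] [[ 5.05031039e-04 -3.25688074e-01  9.45477141e-01]
 [ 2.14903209e-03  9.45475431e-01  3.25686337e-01]
 [-9.99997563e-01  1.86737900e-03  1.17740856e-03]] [ 0.00878258 -0.13378895 -2.68999947] [-0.03784168  0.1081684  -0.04906076]
```

View pics/car1.png

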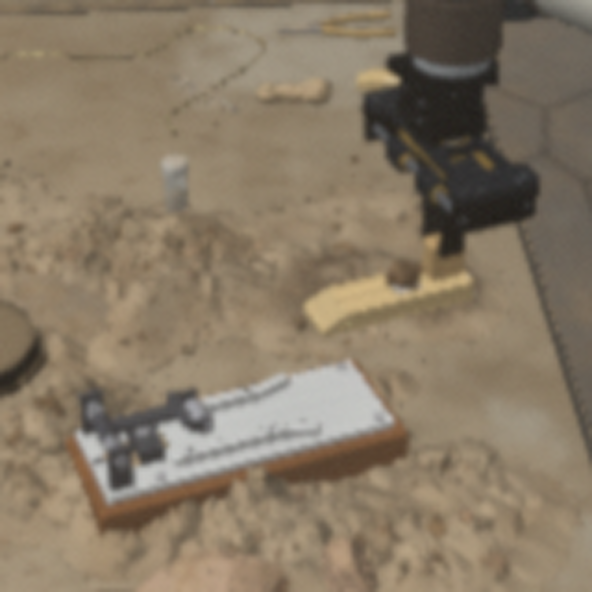

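View pics/car1t.png

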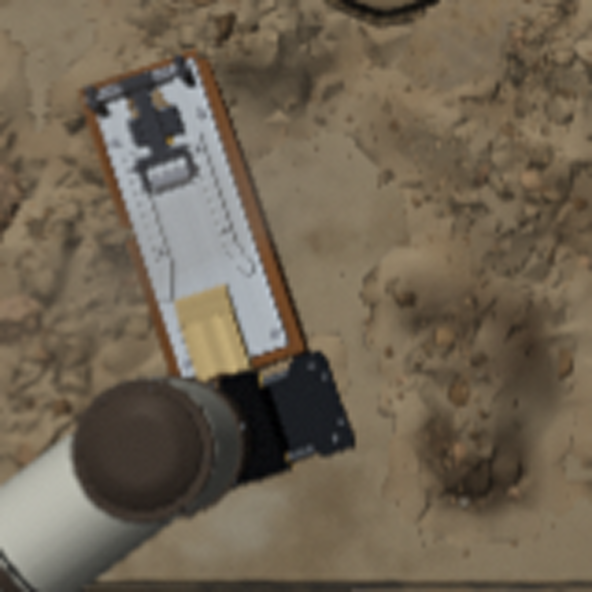

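```bash
cat > ov.py <<'E'
from fit import *
def overlay(c,s,J,zoff,u0,u1,v0,v1,f,name,dl=0.0):
    O=up(c,u0,u1,v0,v1,f); t=np.array(s["tcp_pos"]); R=np.array(s["ee_rot"]); a=np.arctan2(R[1,2],R[0,2])
    def seg(A,B,col):
        p=[tuple(int(v) for v in ((proj(c,q)-[u0,v0]+.5)*f-.5)) for q in(A,B)]; cv2.line(O,p[0],p[1],col,1,cv2.LINE_AA)
    org=t+np.array([np.cos(a),np.sin(a),0])*(.0525+dl); zb=t[2]-zoff
    W=lambda p: place([p],org[0],org[1],a,zb)[0]
    for y in(-.022,.022):
        seg(W((-.0725,y,.02)),W((.0485,y,.02)),(255,0,0)); seg(W((.0485,y,.02)),W((.0725,y,.008)),(255,0,0))
    for x,z in((.0725,.008),(.0725,0),(.0485,.02)): seg(W((x,-.022,z)),W((x,.022,z)),(255,0,0))
    V=lambda p: place([p],*J)[0]
    for y in(-.048,.048): seg(V((-.14,y,.048)),V((.125,y,.048)),(0,0,255))
    for y in(-.024,.024): seg(V((-.045,y,.058)),V((.06,y,.058)),(0,255,0))
    seg(V((-.14,-.048,.048)),V((-.14,.048,.048)),(0,0,255)); seg(V((0.025,-.017,.076)),V((.025,.017,.076)),(0,255,255))
    cv2.imwrite(name,O)
E
python3 - <<'E'
from ov import *
c=capture("top");d=capture("side"); s=sense(); J=np.load("jig.npy")
overlay(c,s,J,.0446,150,225,120,220,6,"pics/ov_t.png"); overlay(d,s,J,.0446,190,320,190,280,6,"pics/ov_s.png")
E
```

```text
(no output)
```

View pics/ov_t.png

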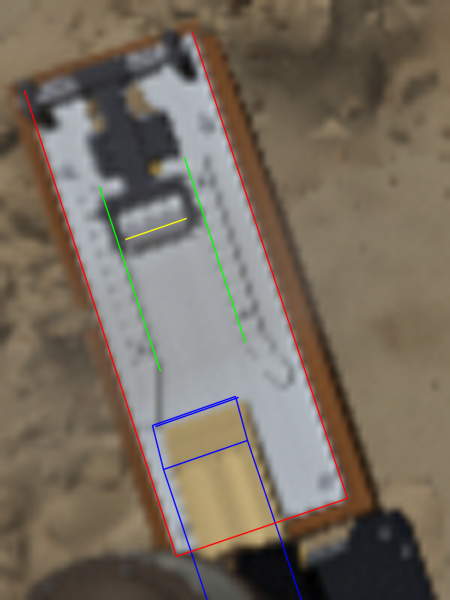

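View pics/ov_s.png

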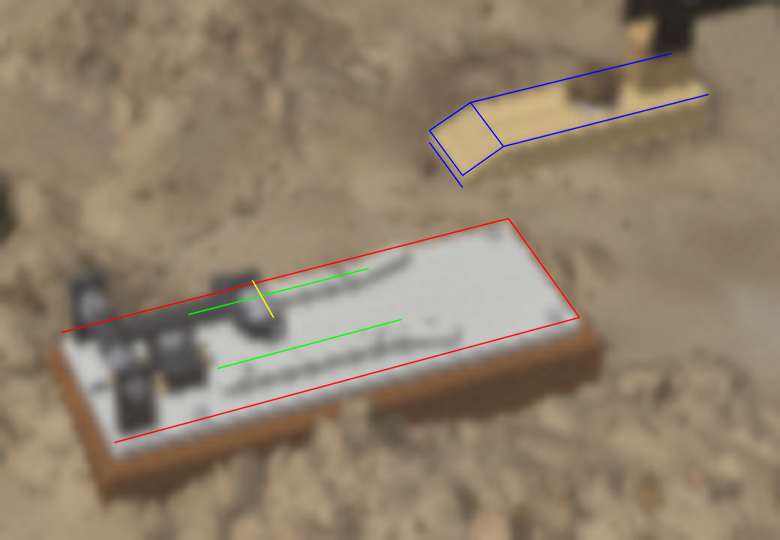

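The overlay shows the two cameras' calibrations disagree by a few mm. The carrier appears about 4.5 mm to -y of its predicted place in the top view. I'll lower it close to the bed and measure carrier against jig at the same height.

```bash
python3 -m creep '[[0,0,2,-12,0.003],[0,-1,4,-30,0.003],[0,-1,4,-45,0.003],[0,-1,4,-57,0.003],[0,-1,4,-65,0.003],[0,-1,4,-70,0.003],[0,-1,4,-70,0.003],[0,-1,4,-70,0.003]]'
python3 - <<'E'
from ov import *
import pickle
c=capture("top");d=capture("side"); s=sense(); J=np.load("jig.npy"); print(s["tcp_pos"],s["ee_rot"][:,2],s["wrist_force"])
pickle.dump((dict(c),dict(d),s),open("low.pkl","wb"))
overlay(c,s,J,.0446,150,225,120,220,6,"pics/ov_t2.png"); overlay(d,s,J,.0446,190,320,190,280,6,"pics/ov_s2.png")
E
```

```text
time_s: 9.2
tcp_pos: [0.4217, 0.123, 0.1101]
ee_rot: [[0.001, -0.329, 0.944], [0.002, 0.944, 0.329], [-1.0, 0.002, 0.002]]
wrist_force: [0.6, 0.5, -2.4]
gripper_width: 0.226
[0.42176869 0.12302948 0.11031598] [0.94441619 0.32874158 0.00265132] [ 0.16422046  0.15952185 -2.17489868]
```

View pics/ov_t2.png

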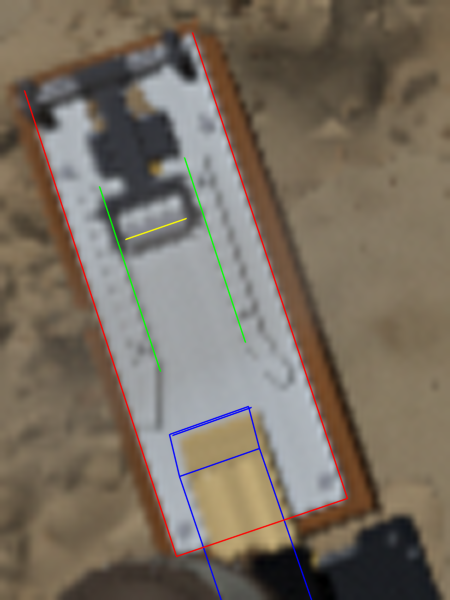

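View pics/ov_s2.png

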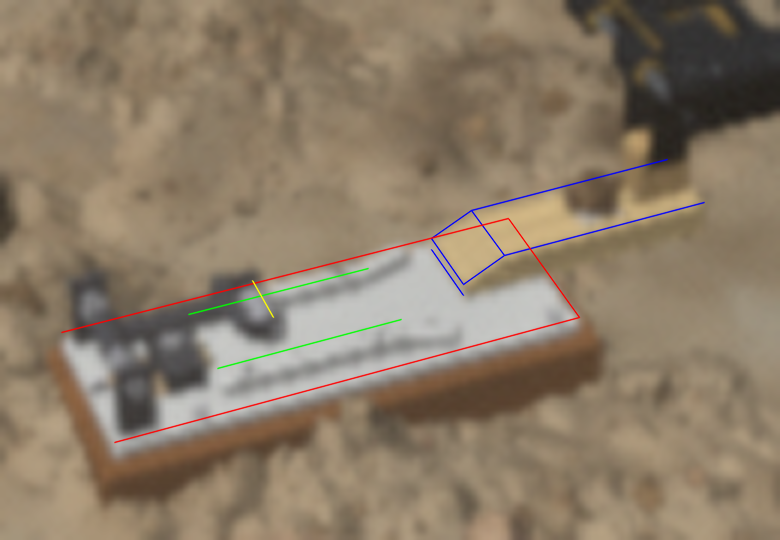

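```bash
python3 - <<'E'
from fit import *
import pickle; c0,d0=pickle.load(open("cd.pkl","rb")); c,d,s=pickle.load(open("low.pkl","rb"))
J=np.load("jig.npy")
def tojig(p):
    q=np.asarray(p)[:2]-J[:2]; ca,sa=np.cos(J[2]),np.sin(J[2]); return np.array([ca*q[0]+sa*q[1],-sa*q[0]+ca*q[1]])*1000
f=6
def whitehull(cam,u0,u1,v0,v1,z,name):
    I=up(cam,u0,u1,v0,v1,f); h=cv2.cvtColor(I,cv2.COLOR_BGR2HSV).astype(int)
    m=((h[...,1]<45)&(h[...,2]>130)).astype(np.uint8); m=cv2.morphologyEx(m,cv2.MORPH_OPEN,np.ones((5,5)))
    k,l,st,_=cv2.connectedComponentsWithStats(m); m=(l==1+st[1:,4].argmax())
    ys,xs=np.nonzero(m); hp=cv2.convexHull(np.c_[xs,ys].astype(np.float32))[:,0]
    cv2.polylines(I,[hp.astype(np.int32)],True,(0,0,255),1); cv2.imwrite(name,I)
    W=np.array([world(cam,(x+.5)/f-.5+u0,(y+.5)/f-.5+v0,z)[:2] for x,y in hp])
    return W
for cam,b in((c0,(145,220,120,220)),(d0,(190,300,222,275))):
    W=whitehull(cam,*b,.048,"pics/wh%d.png"%b[0]); r=cv2.minAreaRect((W*1000).astype(np.float32)); print(r)
    print(np.round([tojig(p/1000) for p in cv2.boxPoints(r)],1))
# carrier nose: yellow mask
def ymask(cam,b,vt,st,name):
    u0,u1,v0,v1=b; I=up(cam,u0,u1,v0,v1,f); h=cv2.cvtColor(I,cv2.COLOR_BGR2HSV).astype(int)
    m=((h[...,1]>st)&(h[...,2]>vt)&(h[...,0]>16)&(h[...,0]<26)).astype(np.uint8); m=cv2.morphologyEx(m,cv2.MORPH_OPEN,np.ones((7,7)))
    k,l,sst,_=cv2.connectedComponentsWithStats(m); m=(l==1+sst[1:,4].argmax()).astype(np.uint8)
    cn=cv2.findContours(m,0,2)[0]; cv2.drawContours(I,cn,-1,(0,0,255),1); cv2.imwrite(name,I); return max(cn,key=len)[:,0]
t=np.array(s["tcp_pos"]); zt=t[2]-.0446+.02
cn=ymask(c,(172,208,180,214),135,80,"pics/ym.png")
W=np.array([world(c,(x+.5)/f-.5+172,(y+.5)/f-.5+180,zt) for x,y in cn]); L=np.array([tojig(p) for p in W])
print("tcp in jig",tojig(t),"carrier z",zt-.02)
for a in range(-150,-75,6):
    q=L[(L[:,0]>a)&(L[:,0]<a+6)]
    if len(q): print(a,q[:,1].min().round(1),q[:,1].max().round(1),((q[:,1].min()+q[:,1].max())/2).round(1))
E
```

```text
((603.732666015625, 180.436767578125), (252.9197540283203, 97.43894958496094), 18.68890380859375)
[[-140.7   48.8]
 [-140.6  -48.7]
 [ 112.3  -48.6]
 [ 112.3   48.8]]
((610.936767578125, 186.5039520263672), (267.96343994140625, 111.19082641601562), 18.747201919555664)
[[-139.5   58.9]
 [-139.3  -52.3]
 [ 128.6  -51.9]
 [ 128.5   59.3]]
tcp in jig [-204.95313021    3.94611144] carrier z 0.06571598154174488
-150 -20.5 23.2 1.3
-144 -19.9 22.3 1.2
-138 -20.0 21.3 0.6
-132 -20.3 20.5 0.1
-126 -20.0 21.4 0.7
-120 -20.5 21.1 0.3
-114 -19.0 21.4 1.2
-108 -20.3 21.1 0.4
-102 -20.6 21.1 0.3
-96 -20.4 20.0 -0.2
-90 -20.9 18.6 -1.2
```

```bash
python3 -c "
import cv2,numpy as np
a=[cv2.imread(f'pics/{n}.png') for n in ('wh190','ym')]
o=np.zeros((600,1000,3),np.uint8);x=0
for i in a: o[:i.shape[0],x:x+i.shape[1]]=i;x+=i.shape[1]
cv2.imwrite('pics/chk.png',cv2.resize(o,(800,480)))"
```

```text
(no output)
```

View pics/chk.png

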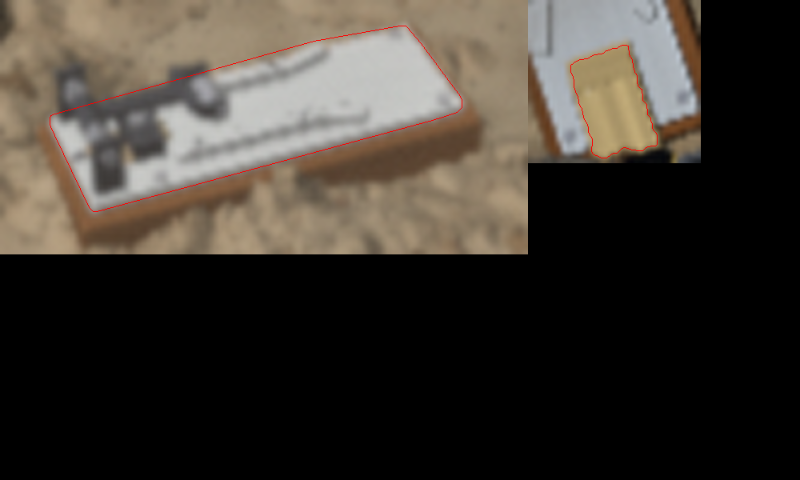

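```bash
python3 -m creep '[[0,0,0,-3,-0.008],[0,0,0,-7,-0.008],[0,0,0,-10,-0.008],[0,0,0,-12,-0.008],[0,0,0,-14,-0.008],[0,0,0,-15,-0.008],[0,0,0,-15,-0.008],[0,0,0,-15,-0.008]]'; python3 -c "
from h import *
s=sense();print(s['tcp_pos'],s['wrist_force'],s['moment'])"
```

```text
time_s: 10.1
tcp_pos: [0.4218, 0.123, 0.0954]
ee_rot: [[0.002, -0.321, 0.947], [0.003, 0.947, 0.321], [-1.0, 0.002, 0.003]]
wrist_force: [0.2, 0.3, -3.6]
gripper_width: 0.223
[0.42183657 0.12304711 0.09535328] [ 0.17576368  0.32817003 -3.62315548] [-0.12989994  0.1310278   0.05195857]
```

```bash
python3 -m creep '[[0,0,0,-0.5,0],[0,0,0,-1,0],[0,0,0,-1.5,0],[0,0,0,-2,0],[0,0,0,-2,0],[0,0,0,-2,0],[0,0,0,-2,0],[0,0,0,-2,0]]'; python3 -c "
from h import *
s=sense();print(s['tcp_pos'],s['wrist_force'],s['moment'])"
```

```text
time_s: 10.9
tcp_pos: [0.4218, 0.1231, 0.0934]
ee_rot: [[0.002, -0.321, 0.947], [0.003, 0.947, 0.321], [-1.0, 0.002, 0.003]]
wrist_force: [0.5, -0.3, -1.7]
gripper_width: 0.228
[0.42184125 0.12308903 0.09338535] [ 0.48307673 -0.3259324  -1.65150833] [-0.07185504  0.13353072  0.04512067]
```

```bash
python3 -m creep '[[0,0,0,-0.4,0],[0,0,0,-0.8,0],[0,0,0,-1.2,0],[0,0,0,-1.4,0],[0,0,0,-1.4,0],[0,0,0,-1.4,0],[0,0,0,-1.4,0],[0,0,0,-1.4,0]]'; python3 -c "
from h import *
s=sense();print(s['tcp_pos'],s['wrist_force'],s['moment'])"
```

```text
time_s: 11.7
tcp_pos: [0.4218, 0.123, 0.0921]
ee_rot: [[0.002, -0.321, 0.947], [0.003, 0.947, 0.321], [-1.0, 0.002, 0.003]]
wrist_force: [-2.6, -0.4, 3.0]
gripper_width: 0.225
[0.42175678 0.12298652 0.09205659] [-2.57249642 -0.3508636   3.00643162] [-0.20130952  0.57087919 -0.0110641 ]
```

```bash
python3 - <<'E'
from ov import *
c=capture("top");d=capture("side"); s=sense(); J=np.array([.6161,.1882,np.radians(18.7)]); np.save("jig2.npy",J)
a=cv2.resize(c["image"][130:220,150:220],None,fx=5.5,fy=5.5,interpolation=cv2.INTER_CUBIC)
b=cv2.resize(d["image"][215:280,190:310],None,fx=6.5,fy=6.5,interpolation=cv2.INTER_CUBIC)
cv2.imwrite("pics/bed_t.png",a);cv2.imwrite("pics/bed_s.png",b)
E
```

```text
(no output)
```

View pics/bed_t.png

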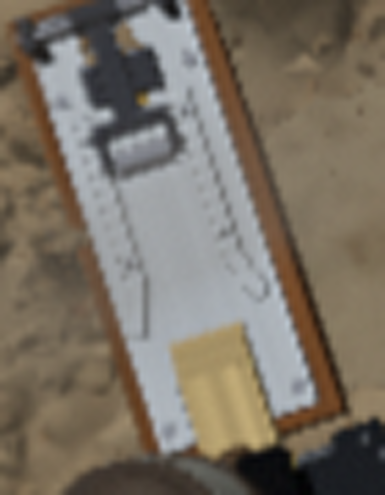

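View pics/bed_s.png

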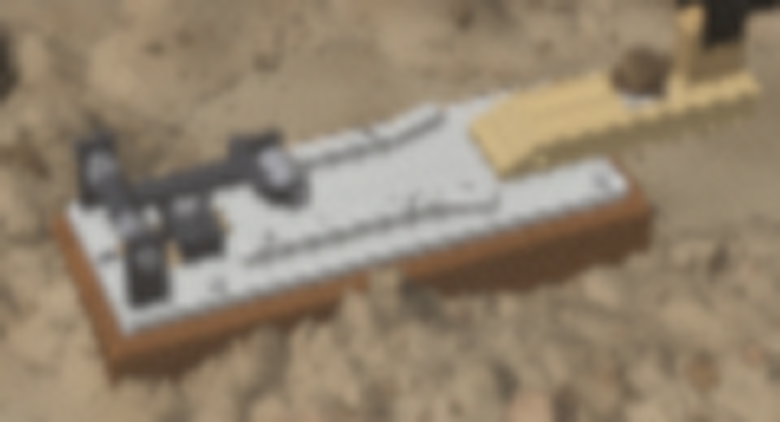

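```bash
python3 -m creep '[[0,3,1,0.2,0],[0,7,2.4,0.2,0],[0,12,4.1,0.2,0],[0,17,5.8,0.2,0],[0,22,7.4,0.2,0],[0,26,8.8,0.2,0],[0,28.4,9.6,0.2,0],[0,28.4,9.6,0.2,0]]'; cat > st.py <<'E'
from h import *
def st():
    s=sense(); J=np.load("jig2.npy"); t=np.array(s["tcp_pos"]); ca,sa=np.cos(J[2]),np.sin(J[2]); q=t[:2]-J[:2]; F=np.array(s["wrist_force"]); R=np.array(s["ee_rot"])
    print("jig x %.1f y %.1f z %.1f nose~%.1f yaw %.2f | F along %.1f lat %.1f z %.1f | M"%((ca*q[0]+sa*q[1])*1000,(-sa*q[0]+ca*q[1])*1000,t[2]*1000,(ca*q[0]+sa*q[1])*1000+125,np.degrees(np.arctan2(R[1,2],R[0,2])),ca*F[0]+sa*F[1],-sa*F[0]+ca*F[1],F[2]),np.round(s["moment"],2),s["gripper_width"].round(3), s["time_s"])
if __name__=="__main__": st()
E
python3 st.py
```

```text
time_s: 12.6
tcp_pos: [0.451, 0.1329, 0.0926]
ee_rot: [[0.003, -0.321, 0.947], [0.003, 0.947, 0.321], [-1.0, 0.002, 0.003]]
wrist_force: [-3.0, -0.8, 5.5]
gripper_width: 0.225Traceback (most recent call last):
  File "st.py", line 5, in <module>
    if __name__=="__main__": st()
                             ~~^^
  File "st.py", line 4, in st
    print("jig x %.1f y %.1f z %.1f nose~%.1f yaw %.2f | F along %.1f lat %.1f z %.1f | M"%((ca*q[0]+sa*q[1])*1000,(-sa*q[0]+ca*q[1])*1000,t[2]*1000,(ca*q[0]+sa*q[1])*1000+125,np.degrees(np.arctan2(R[1,2],R[0,2])),ca*F[0]+sa*F[1],-sa*F[0]+ca*F[1],F[2]),np.round(s["moment"],2),s["gripper_width"].round(3), s["time_s"])
                                                                                                                                                                                                                                                                                     ^^^^^^^^^^^^^^^^^^^^^^^^
AttributeError: 'float' object has no attribute 'round'
```

```bash
sed -i 's/s\["gripper_width"\].round(3)/round(s["gripper_width"],3)/' st.py; python3 st.py;  python3 -m creep '[[0,1,0.3,0.4,0],[0,4,1.4,0.6,0],[0,7,2.4,0.6,0],[0,10,3.4,0.6,0],[0,13,4.4,0.6,0],[0,16,5.4,0.6,0],[0,18,6.1,0.6,0],[0,18,6.1,0.6,0]]'; python3 st.py
```

```text
jig x -174.1 y 0.6 z 92.6 nose~-49.1 yaw 18.75 | F along -3.1 lat 0.2 z 5.5 | M [-0.2   0.93 -0.03] 0.225 12.6
time_s: 13.4
tcp_pos: [0.4696, 0.1393, 0.0931]
ee_rot: [[0.003, -0.321, 0.947], [0.003, 0.947, 0.321], [-1.0, 0.002, 0.004]]
wrist_force: [0.7, 0.2, -1.1]
gripper_width: 0.219
jig x -154.4 y 0.6 z 93.1 nose~-29.4 yaw 18.75 | F along 0.8 lat -0.0 z -1.1 | M [ 0.03 -0.05 -0.03] 0.219 13.4
```

```bash
python3 -m creep '[[0,4,1.3,0,0],[0,10,3.4,0,0],[0,17,5.8,0,0],[0,24,8.1,0,0],[0,31,10.5,0,0],[0,37,12.5,0,0],[0,41,13.9,0,0],[0,42,14.2,0,0]]'; python3 st.py
```

```text
time_s: 14.2
tcp_pos: [0.5121, 0.1537, 0.093]
ee_rot: [[0.003, -0.321, 0.947], [0.003, 0.947, 0.321], [-1.0, 0.002, 0.004]]
wrist_force: [-0.3, -0.2, -0.9]
gripper_width: 0.226
jig x -109.5 y 0.7 z 93.0 nose~15.5 yaw 18.74 | F along -0.3 lat -0.1 z -0.9 | M [-0.03  0.15  0.05] 0.226 14.2
```

```bash
python3 -m creep '[[0,2,0.7,0,0],[0,5,1.7,0,0],[0,8,2.7,0,0],[0,11,3.7,0,0],[0,14,4.7,0,0],[0,17,5.8,0,0],[0,19,6.4,0,0],[0,20,6.8,0,0]]'; python3 st.py;  python3 -m creep '[[0,2,0.7,0,0],[0,4,1.4,0,0],[0,6,2,0,0],[0,8,2.7,0,0],[0,10,3.4,0,0],[0,11,3.7,0,0],[0,12,4,0,0],[0,12,4,0,0]]'; python3 st.py
```

```text
time_s: 15.0
tcp_pos: [0.5289, 0.1589, 0.0928]
ee_rot: [[-0.004, -0.321, 0.947], [-0.0, 0.947, 0.321], [-1.0, 0.001, -0.004]]
wrist_force: [-9.7, -2.5, 6.5]
gripper_width: 0.22
jig x -92.0 y 0.2 z 92.8 nose~33.0 yaw 18.70 | F along -10.0 lat 0.7 z 6.5 | M [-0.34  3.09  0.08] 0.22 15.0
time_s: 15.8
tcp_pos: [0.5349, 0.1597, 0.0927]
ee_rot: [[-0.018, -0.32, 0.947], [-0.007, 0.947, 0.32], [-1.0, -0.001, -0.019]]
wrist_force: [-14.8, -3.1, 11.7]
gripper_width: 0.223
jig x -86.1 y -0.9 z 92.7 nose~38.9 yaw 18.66 | F along -15.1 lat 1.8 z 11.7 | M [-0.92  4.46  0.11] 0.223 15.8
```

```bash
python3 -m creep '[[0,4,1.8,0.3,0],[0,7.5,3.2,0.5,0],[0,10.5,4.4,0.7,0],[0,13,5.3,0.7,0],[0,15,6.1,0.7,0],[0,17,6.8,0.7,0],[0,18.6,7.3,0.7,0],[0,18.6,7.3,0.7,0]]'; python3 st.py
python3 - <<'E'
from h import *
d=capture("side"); c=capture("top")
cv2.imwrite("pics/sl1.png",cv2.resize(d["image"][205:280,190:300],None,fx=7,fy=7,interpolation=cv2.INTER_CUBIC))
E
```

```text
time_s: 16.6
tcp_pos: [0.5509, 0.1655, 0.0928]
ee_rot: [[-0.024, -0.319, 0.947], [-0.01, 0.948, 0.319], [-1.0, -0.002, -0.026]]
wrist_force: [-6.9, -1.4, 0.6]
gripper_width: 0.224
jig x -69.1 y -0.5 z 92.8 nose~55.9 yaw 18.61 | F along -7.0 lat 0.9 z 0.6 | M [-0.52  1.7  -0.01] 0.224 16.6
```

View pics/sl1.png

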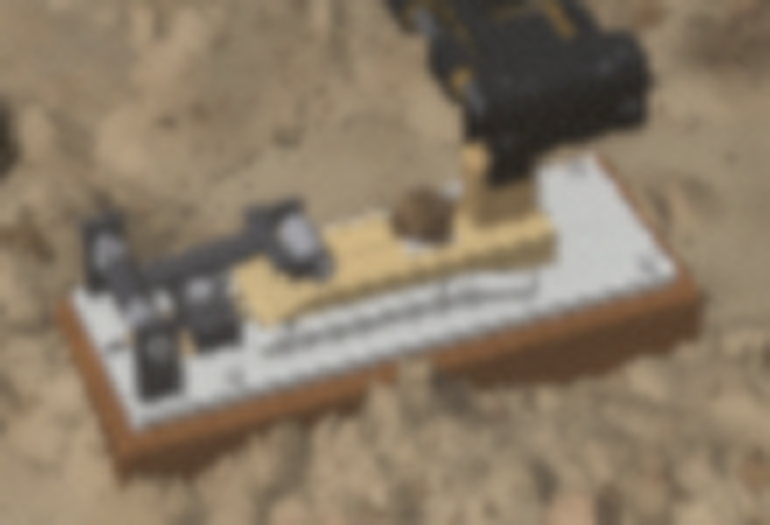

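```bash
python3 -m creep '[[0,2,0.8,0,0],[0,4,1.6,0,0],[0,5.5,2.2,0,0],[0,6.5,2.6,0,0],[0,7.4,3,0,0],[0,7.4,3,0,0],[0,7.4,3,0,0],[0,7.4,3,0,0]]'; python3 st.py
```

```text
time_s: 17.5
tcp_pos: [0.5549, 0.1668, 0.0927]
ee_rot: [[-0.032, -0.319, 0.947], [-0.014, 0.948, 0.319], [-0.999, -0.003, -0.034]]
wrist_force: [-9.2, -2.1, 4.9]
gripper_width: 0.226
jig x -64.8 y -0.6 z 92.7 nose~60.2 yaw 18.59 | F along -9.4 lat 0.9 z 4.9 | M [-0.63  2.46  0.04] 0.226 17.5
```

```bash
python3 -m creep '[[0,2.8,1.1,0.3,0],[0,5,2,0.3,0],[0,6.5,2.6,0.3,0],[0,8,3.2,0.3,0],[0,9.2,3.6,0.3,0],[0,10.3,4,0.3,0],[0,11.2,4.3,0.3,0],[0,11.2,4.3,0.3,0]]'; python3 st.py
```

```text
time_s: 18.3
tcp_pos: [0.5597, 0.1683, 0.0927]
ee_rot: [[-0.046, -0.318, 0.947], [-0.02, 0.948, 0.318], [-0.999, -0.004, -0.05]]
wrist_force: [-14.7, -3.1, 9.7]
gripper_width: 0.227
jig x -59.8 y -0.8 z 92.7 nose~65.2 yaw 18.54 | F along -14.9 lat 1.8 z 9.7 | M [-0.73  4.49  0.05] 0.227 18.3
```

```bash
python3 - <<'E'
from h import *
d=capture("side"); c=capture("top")
cv2.imwrite("pics/sl2.png",cv2.resize(d["image"][225:275,195:275],None,fx=10,fy=10,interpolation=cv2.INTER_CUBIC))
cv2.imwrite("pics/sl2t.png",cv2.resize(c["image"][120:180,140:200],None,fx=9,fy=9,interpolation=cv2.INTER_CUBIC))
E
python3 st.py
```

```text
jig x -59.8 y -0.8 z 92.7 nose~65.2 yaw 18.54 | F along -15.6 lat 1.8 z 10.3 | M [-0.72  4.46  0.02] 0.225 18.4
```

View pics/sl2.png

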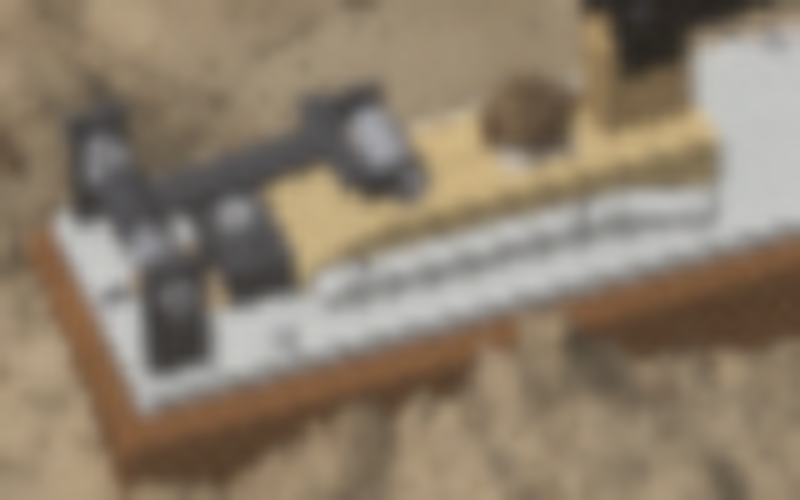

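View pics/sl2t.png

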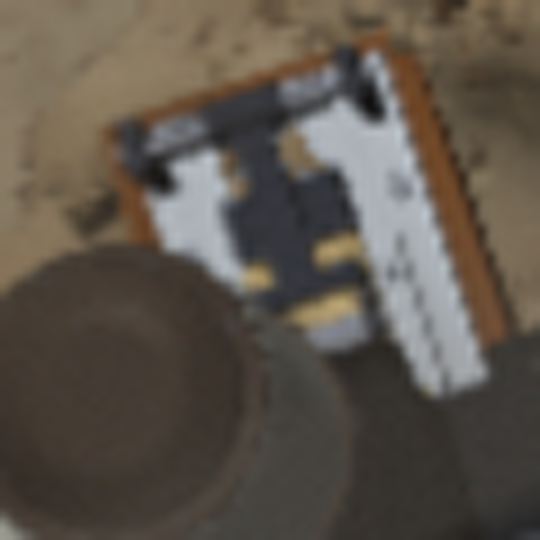

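```bash
python3 -m creep '[[0,3,1.1,0.3,0],[0,5.5,2.1,0.5,0],[0,7.5,2.9,0.5,0],[0,9.4,3.7,0.5,0],[0,9.4,3.7,0.5,0],[0,9.4,3.7,0.5,0],[0,9.4,3.7,0.5,0],[0,9.4,3.7,0.5,0]]'; python3 st.py
```

```text
time_s: 19.2
tcp_pos: [0.56, 0.1683, 0.0926]
ee_rot: [[-0.066, -0.317, 0.946], [-0.028, 0.948, 0.316], [-0.997, -0.006, -0.072]]
wrist_force: [-20.3, -2.1, 11.8]
gripper_width: 0.223
jig x -59.5 y -0.8 z 92.6 nose~65.5 yaw 18.46 | F along -19.9 lat 4.6 z 11.8 | M [-0.71  6.09 -0.05] 0.223 19.2
```

The last push advanced the carrier only 0.3 mm for a 10 mm command, while the force rose from 15 to 20 N. It is solid against the stop, with the nose at about jig x = 65. Next I relax the push, then let go.

```bash
python3 -m creep '[[0,0,0,0,0],[0,0,0,0,0],[0,0,0,0,0],[0,0,0,0,0],[0,0,0,0,0],[0,0,0,0,0],[0,0,0,0,0],[0,0,0,0,0]]'; python3 st.py
```

```text
time_s: 20.0
tcp_pos: [0.5588, 0.1681, 0.0927]
ee_rot: [[-0.069, -0.317, 0.946], [-0.029, 0.948, 0.316], [-0.997, -0.006, -0.075]]
wrist_force: [-6.0, -0.3, 3.5]
gripper_width: 0.229
jig x -60.7 y -0.7 z 92.7 nose~64.3 yaw 18.45 | F along -5.7 lat 1.7 z 3.5 | M [ 0.2   1.64 -0.02] 0.229 20.0
```

```bash
python3 -m creep '[[0.35,0,0,0,0],[0.4,0,0,0,0],[0.5,0,0,0,0],[0.6,0,0,0,0],[0.7,0,0,0,0],[0.8,0,0,0,0],[0.9,0,0,0,0],[0.9,0,0,0,0]]'; python3 st.py
python3 - <<'E'
from h import *
d=capture("side"); c=capture("top")
cv2.imwrite("pics/rel.png",cv2.resize(d["image"][215:275,195:285],None,fx=8.5,fy=8.5,interpolation=cv2.INTER_CUBIC))
E
```

```text
time_s: 20.8
tcp_pos: [0.5588, 0.1681, 0.0927]
ee_rot: [[-0.069, -0.317, 0.946], [-0.029, 0.948, 0.316], [-0.997, -0.006, -0.075]]
wrist_force: [0.4, -0.1, -0.4]
gripper_width: 0.846
jig x -60.7 y -0.7 z 92.7 nose~64.3 yaw 18.45 | F along 0.3 lat -0.2 z -0.4 | M [ 0.07 -0.14  0.  ] 0.846 20.8
```

View pics/rel.png

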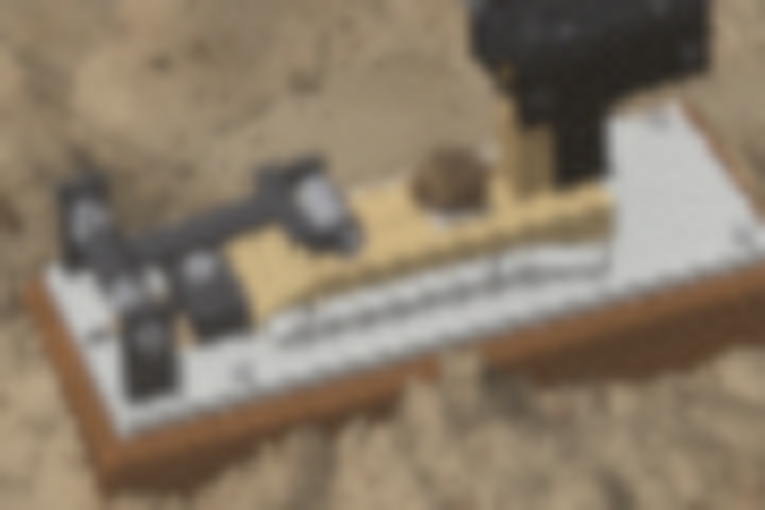

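```bash
python3 -m creep '[[0.9,0,0,5,0],[0.9,0,0,20,0],[0.9,0,0,40,0],[0.9,-5,-2,65,0],[0.9,-20,-20,90,0],[0.9,-40,-50,110,0],[0.9,-60,-90,120,0],[0.9,-80,-130,120,0]]';  python3 -m creep '[[0.9,-10,-40,0,0],[0.9,-20,-80,0,0],[0.9,-30,-120,0,0],[0.9,-30,-150,0,0],[0.9,-30,-170,0,0],[0.9,-30,-170,0,0],[0.9,-30,-170,0,0],[0.9,-30,-170,0,0]]'
python3 - <<'E'
from h import *
d=capture("side"); c=capture("top"); import pickle; pickle.dump((dict(c),dict(d)),open("end.pkl","wb"))
cv2.imwrite("pics/end_s.png",cv2.resize(d["image"][215:275,195:285],None,fx=8.5,fy=8.5,interpolation=cv2.INTER_CUBIC))
cv2.imwrite("pics/end_t.png",cv2.resize(c["image"][120:220,145:220],None,fx=6,fy=6,interpolation=cv2.INTER_CUBIC))
E
```

```text
time_s: 21.7
tcp_pos: [0.479, 0.0374, 0.215]
ee_rot: [[-0.065, -0.318, 0.946], [-0.028, 0.948, 0.317], [-0.998, -0.006, -0.07]]
wrist_force: [0.4, -0.8, 0.6]
gripper_width: 0.904
time_s: 22.5
tcp_pos: [0.4491, -0.132, 0.2152]
ee_rot: [[-0.064, -0.319, 0.946], [-0.028, 0.948, 0.318], [-0.998, -0.006, -0.07]]
wrist_force: [0.0, 0.1, -0.0]
gripper_width: 0.899
```

View pics/end_s.png

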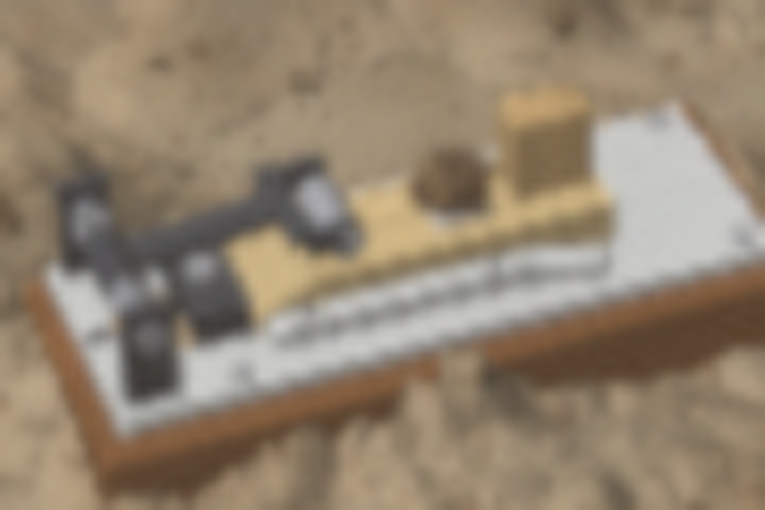

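View pics/end_t.png

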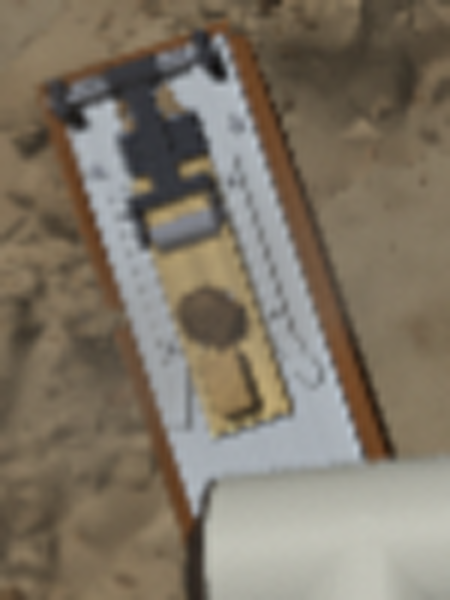

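```bash
python3 - <<'E'
from fit import *
import pickle
c,d=pickle.load(open("end.pkl","rb"))
A=cv2.imread("pics/sl2.png"); B=cv2.resize(d["image"][225:275,195:275],None,fx=10,fy=10,interpolation=cv2.INTER_CUBIC); 
def sh(r):
    x0,x1,y0,y1=r; a=cv2.cvtColor(A[y0:y1,x0:x1],6).astype(np.float32); b=cv2.cvtColor(B[y0:y1,x0:x1],6).astype(np.float32)
    M=np.eye(2,3,dtype=np.float32); cc,M=cv2.findTransformECC(a,b,M,cv2.MOTION_TRANSLATION,(3,200,1e-7),None,5); return cc,M[:,2]/10
print("carrier rock/board",sh((430,580,70,220)),"nose",sh((255,420,150,320)),"tail",sh((560,740,110,230)),"fixed jig",sh((120,330,290,430)))
# mm per pixel along jig x
J=np.load("jig2.npy"); p=[proj(d,place([(x,0,.068)],*J)[0]) for x in(.0,.01)]; print("10mm in jig x =",p[1]-p[0])
# depth of roller & models
s=sense()
# nose/tail estimate in top: yellow tail edge
f=6; I=up(c,165,200,160,200,f); h=cv2.cvtColor(I,cv2.COLOR_BGR2HSV).astype(int); m=((h[...,1]>75)&(h[...,0]>15)&(h[...,0]<26)).astype(np.uint8)
m=cv2.morphologyEx(m,cv2.MORPH_OPEN,np.ones((7,7))); k,l,st,_=cv2.connectedComponentsWithStats(m); m=l==1+st[1:,4].argmax()
J0=np.array([.6172,.1849,np.radians(18.69)]); ys,xs=np.nonzero(m)
W=np.array([world(c,(x+.5)/f-.5+165,(y+.5)/f-.5+160,.068)[:2] for x,y in zip(xs[::5],ys[::5])])-J0[:2]
a=(W@[np.cos(J0[2]),np.sin(J0[2])])*1000;b=(W@[-np.sin(J0[2]),np.cos(J0[2])])*1000
print("tail jig x ~",np.percentile(a,[.5,1,2]),"lat",np.percentile(b[a<-30],[1,99]))
E
```

```text
carrier rock/board (0.9846188630282794, array([ 0.2021003 , -0.03742833], dtype=float32)) nose (0.99821313322178, array([-0.01331514, -0.00920399], dtype=float32)) tail (0.9732894840725935, array([0.23377661, 0.00407867], dtype=float32)) fixed jig (0.9995930638095083, array([-0.00450055, -0.00468149], dtype=float32))
10mm in jig x = [-2.90287919  0.75481928]
tail jig x ~ [-81.6710655  -81.13241731 -80.3015742 ] lat [-21.14097079  19.8885966 ]
```

```bash
python3 - <<'E'
from fit import *
import pickle
c,d=pickle.load(open("end.pkl","rb"))
def gray(i): return cv2.cvtColor(i,6).astype(np.float32)
A=gray(cv2.resize(cv2.imread("pics/sl2.png"),(640,400),interpolation=cv2.INTER_AREA))
E0=gray(cv2.resize(d["image"][225:275,195:275],(640,400),interpolation=cv2.INTER_CUBIC))
r=cv2.imread("pics/rel.png"); R=gray(cv2.resize(r,(720,480),interpolation=cv2.INTER_AREA))[80:480,:640]
print(np.abs(R-E0)[300:,:300].mean())
def sh(a,b,q):
    x0,x1,y0,y1=q; M=np.eye(2,3,dtype=np.float32)
    try: cc,M=cv2.findTransformECC(a[y0:y1,x0:x1],b[y0:y1,x0:x1],M,cv2.MOTION_TRANSLATION,(3,300,1e-7),None,5); return round(cc,4),(M[:,2]/8).round(3)
    except Exception as e: return "fail"
for n,q in dict(rock=(380,465,55,130),rockL=(370,430,55,150),noseedge=(215,300,170,260),lowedge=(240,440,140,240),tail=(500,590,80,190),taillow=(540,590,100,190),block=(160,235,150,245)).items():
    print(n,"push->end",sh(A,E0,q),"rel->end",sh(R,E0,q),"push->rel",sh(A,R,q))
cv2.imwrite("pics/cmp.png",np.vstack([A[20:260],E0[20:260]]))
E
```

```text
2.6877
rock push->end (0.9453, array([ 0.244, -0.052], dtype=float32)) rel->end (0.9986, array([ 0.004, -0.011], dtype=float32)) push->rel (0.9513, array([ 0.242, -0.047], dtype=float32))
rockL push->end (0.9959, array([ 0.308, -0.088], dtype=float32)) rel->end (0.9994, array([ 0.04 , -0.015], dtype=float32)) push->rel (0.9804, array([ 0.348, -0.049], dtype=float32))
noseedge push->end (0.9889, array([-0.035, -0.009], dtype=float32)) rel->end (0.9983, array([-0.013,  0.002], dtype=float32)) push->rel (0.9944, array([-0.023, -0.007], dtype=float32))
lowedge push->end (0.9966, array([-0.011,  0.007], dtype=float32)) rel->end (0.9991, array([-0.   ,  0.005], dtype=float32)) push->rel (0.9967, array([-0.008,  0.001], dtype=float32))
tail push->end (0.9933, array([0.253, 0.003], dtype=float32)) rel->end (0.866, array([-0.618, -0.096], dtype=float32)) push->rel (0.8362, array([1.103, 0.195], dtype=float32))
taillow push->end (0.9922, array([ 0.131, -0.016], dtype=float32)) rel->end (0.9902, array([ 0.005, -0.009], dtype=float32)) push->rel (0.9866, array([0.139, 0.015], dtype=float32))
block push->end (0.9991, array([-0.003, -0.006], dtype=float32)) rel->end (0.9986, array([0.005, 0.002], dtype=float32)) push->rel (0.9983, array([-0.017, -0.008], dtype=float32))[ WARN:0@1.242] global loadsave.cpp:1063 imwrite_ Unsupported depth image for selected encoder is fallbacked to CV_8U.
```

View pics/cmp.png

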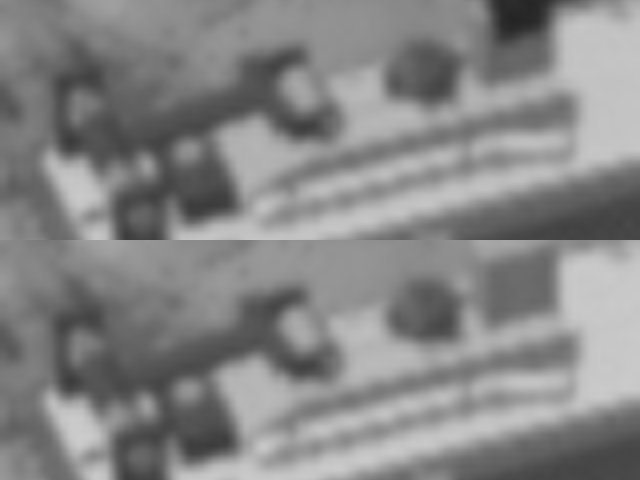

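Comparing the pressed picture with the released one, the carrier's rock and tail shifted back about 0.25 px (roughly 0.9 mm). Relaxing the grip probably drew it off the stop slightly. I'll mend that by nudging the board's tail face with closed fingers, which can only push and never pull.

```bash
python3 -m creep '[[0,8,38,0,0],[0,17,80,0,0],[0,26,124,0,0],[0,35,168,0,0],[0,44,212,0,0],[0,51,248,0,0],[0,56,273,0,0],[0,58,283,0,0]]'; python3 -m creep '[[0,0,0,-3,0],[0,0,0,-20,0],[0,0,0,-40,0],[0,0,0,-60,0],[0,0,0,-80,0],[0,0,0,-95,0],[0,0,0,-105,0],[0,0,0,-110,0]]';python3 st.py
```

```text
time_s: 23.4
tcp_pos: [0.5073, 0.1542, 0.2148]
ee_rot: [[-0.064, -0.323, 0.944], [-0.028, 0.946, 0.322], [-0.998, -0.006, -0.07]]
wrist_force: [-0.1, -0.1, -0.3]
gripper_width: 0.255
time_s: 24.2
tcp_pos: [0.5067, 0.1533, 0.104]
ee_rot: [[-0.066, -0.323, 0.944], [-0.029, 0.947, 0.321], [-0.997, -0.006, -0.071]]
wrist_force: [0.9, 0.6, 0.3]
gripper_width: 0.006
jig x -114.8 y 2.0 z 104.0 nose~10.2 yaw 18.79 | F along 1.1 lat 0.3 z 0.3 | M [ 0.03 -0.11  0.02] 0.006 24.2
```

```bash
python3 -m creep '[[0,0.8,-2.4,-3,0],[0,0.8,-2.4,-10,0],[0,0.8,-2.4,-18,0],[0,0.8,-2.4,-25,0],[0,0.8,-2.4,-29,0],[0,0.8,-2.4,-31,0],[0,0.8,-2.4,-31,0],[0,0.8,-2.4,-31,0]]';python3 st.py
python3 - <<'E'
from h import *
d=capture("side")
cv2.imwrite("pics/push0.png",cv2.resize(d["image"][195:275,195:305],None,fx=7,fy=7,interpolation=cv2.INTER_CUBIC))
E
```

```text
time_s: 25.0
tcp_pos: [0.5077, 0.151, 0.0732]
ee_rot: [[-0.065, -0.323, 0.944], [-0.029, 0.946, 0.322], [-0.997, -0.006, -0.071]]
wrist_force: [0.2, 0.9, 0.5]
gripper_width: 0.005
jig x -114.6 y -0.5 z 73.2 nose~10.4 yaw 18.80 | F along 0.4 lat 0.8 z 0.5 | M [ 0.05 -0.2  -0.03] 0.005 25.0
```

View pics/push0.png

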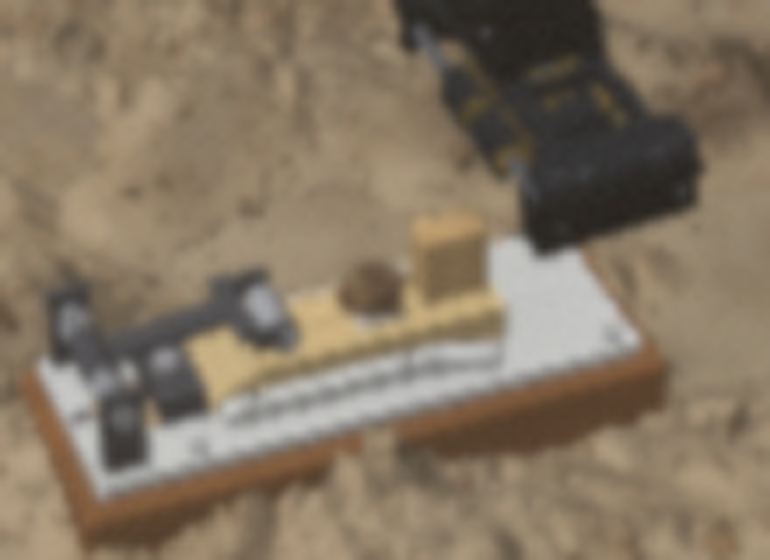

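```bash
python3 -m creep '[[0,3,1,0,0],[0,6,2,0,0],[0,9,3,0,0],[0,12,4,0,0],[0,14.5,4.9,0,0],[0,16,5.4,0,0],[0,17,5.7,0,0],[0,17,5.7,0,0]]';python3 st.py;  python3 -m creep '[[0,1,0.3,0,0],[0,2,0.7,0,0],[0,3,1,0,0],[0,4,1.3,0,0],[0,5,1.7,0,0],[0,6,2,0,0],[0,6,2,0,0],[0,6,2,0,0]]';python3 st.py
```

```text
time_s: 25.85
tcp_pos: [0.5248, 0.1567, 0.0732]
ee_rot: [[-0.065, -0.323, 0.944], [-0.029, 0.946, 0.321], [-0.997, -0.006, -0.071]]
wrist_force: [0.1, 0.5, 0.7]
gripper_width: 0.008
jig x -96.6 y -0.6 z 73.2 nose~28.4 yaw 18.80 | F along 0.2 lat 0.4 z 0.7 | M [ 0.02 -0.14 -0.01] 0.008 25.85
time_s: 26.65
tcp_pos: [0.5286, 0.1579, 0.0731]
ee_rot: [[-0.07, -0.322, 0.944], [-0.031, 0.947, 0.321], [-0.997, -0.007, -0.076]]
wrist_force: [-4.8, -0.3, 3.8]
gripper_width: 0.004
jig x -92.6 y -0.7 z 73.1 nose~32.4 yaw 18.78 | F along -4.7 lat 1.2 z 3.8 | M [-0.09  1.63 -0.03] 0.004 26.65
```

```bash
python3 -m creep '[[0,2,0.7,0,0],[0,4,1.3,0,0],[0,5.5,1.8,0,0],[0,7,2.3,0,0],[0,7,2.3,0,0],[0,7,2.3,0,0],[0,7,2.3,0,0],[0,7,2.3,0,0]]';python3 st.py
```

```text
time_s: 27.45
tcp_pos: [0.5295, 0.1575, 0.0731]
ee_rot: [[-0.083, -0.322, 0.943], [-0.036, 0.947, 0.32], [-0.996, -0.008, -0.09]]
wrist_force: [-15.0, -2.2, 11.3]
gripper_width: 0.003
jig x -91.9 y -1.3 z 73.1 nose~33.1 yaw 18.71 | F along -14.9 lat 2.7 z 11.3 | M [-0.55  4.03 -0.1 ] 0.003 27.45
```

```bash
python3 -m creep '[[0,3,1,0.2,0],[0,5.5,2,0.4,0],[0,8,3,0.4,0],[0,8.6,3.3,0.4,0],[0,8.6,3.3,0.4,0],[0,8.6,3.3,0.4,0],[0,8.6,3.3,0.4,0],[0,8.6,3.3,0.4,0]]';python3 st.py
python3 - <<'E'
from h import *
d=capture("side"); import pickle; pickle.dump(dict(d),open("push.pkl","wb"))
E
```

```text
time_s: 28.25
tcp_pos: [0.5291, 0.1572, 0.0732]
ee_rot: [[-0.102, -0.32, 0.942], [-0.044, 0.947, 0.317], [-0.994, -0.009, -0.111]]
wrist_force: [-20.0, -1.4, 15.3]
gripper_width: 0.007
jig x -92.4 y -1.5 z 73.2 nose~32.6 yaw 18.63 | F along -19.4 lat 5.1 z 15.3 | M [-0.52  5.76 -0.14] 0.007 28.25
```

```bash
python3 -m creep '[[0,-4,-1.3,0,0],[0,-9,-3,0,0],[0,-15,-5,2,0],[0,-22,-7.4,8,0],[0,-30,-10,20,0],[0,-36,-15,40,0],[0,-42,-25,65,0],[0,-48,-40,90,0]]';python3 st.py;  python3 -m creep '[[0,-5,-30,20,0],[0,-10,-70,40,0],[0,-20,-115,50,0],[0,-30,-160,55,0],[0,-35,-205,55,0],[0,-40,-240,55,0],[0,-40,-255,55,0],[0,-40,-255,55,0]]'
python3 - <<'E'
from fit import *
import pickle
d=capture("side"); c=capture("top"); p=pickle.load(open("push.pkl","rb")); c0,e=pickle.load(open("end.pkl","rb"))
pickle.dump((dict(c),dict(d)),open("end2.pkl","wb"))
g=lambda x: cv2.cvtColor(cv2.resize(x["image"][225:275,195:275],(640,400),interpolation=cv2.INTER_CUBIC),6).astype(np.float32)
def sh(a,b,q):
    x0,x1,y0,y1=q; M=np.eye(2,3,dtype=np.float32)
    cc,M=cv2.findTransformECC(a[y0:y1,x0:x1],b[y0:y1,x0:x1],M,cv2.MOTION_TRANSLATION,(3,300,1e-7),None,5); return round(cc,4),(M[:,2]/8).round(3)
S=cv2.cvtColor(cv2.resize(cv2.imread("pics/sl2.png"),(640,400),interpolation=cv2.INTER_AREA),6).astype(np.float32)
for n,q in dict(rock=(380,465,55,130),rockL=(370,430,55,150),tail=(500,590,80,190),taillow=(540,590,100,190),block=(160,235,150,245)).items():
    print(n,"end1->push2",sh(g(e),g(p),q),"push2->end2",sh(g(p),g(d),q),"end1->end2",sh(g(e),g(d),q),"push1->end2",sh(S,g(d),q))
cv2.imwrite("pics/end2_s.png",cv2.resize(d["image"][215:275,195:285],None,fx=8.5,fy=8.5,interpolation=cv2.INTER_CUBIC))
cv2.imwrite("pics/end2_t.png",cv2.resize(c["image"][120:220,145:220],None,fx=6,fy=6,interpolation=cv2.INTER_CUBIC))
E
```

```text
time_s: 29.1
tcp_pos: [0.4808, 0.1171, 0.1651]
ee_rot: [[-0.101, -0.321, 0.942], [-0.044, 0.947, 0.319], [-0.994, -0.009, -0.11]]
wrist_force: [0.4, -0.1, 1.0]
gripper_width: 0.003
jig x -150.9 y -24.0 z 165.1 nose~-25.9 yaw 18.69 | F along 0.4 lat -0.3 z 1.0 | M [ 0.12 -0.26  0.02] 0.003 29.1
time_s: 29.9
tcp_pos: [0.4403, -0.1395, 0.221]
ee_rot: [[-0.099, -0.318, 0.943], [-0.044, 0.948, 0.315], [-0.994, -0.01, -0.108]]
wrist_force: [-0.6, 0.2, 0.8]
gripper_width: 0.005
rock end1->push2 (0.8869, array([-0.314,  0.053], dtype=float32)) push2->end2 (0.9946, array([ 0.001, -0.017], dtype=float32)) end1->end2 (0.9196, array([-0.305,  0.031], dtype=float32)) push1->end2 (0.9532, array([-0.041, -0.038], dtype=float32))
rockL end1->push2 (0.9959, array([-0.256,  0.066], dtype=float32)) push2->end2 (0.9859, array([ 0.055, -0.009], dtype=float32)) end1->end2 (0.9541, array([-0.157,  0.056], dtype=float32)) push1->end2 (0.9935, array([ 0.031, -0.047], dtype=float32))
tail end1->push2 (0.9836, array([-0.209, -0.046], dtype=float32)) push2->end2 (0.9893, array([-0.029,  0.003], dtype=float32)) end1->end2 (0.9709, array([-0.224, -0.049], dtype=float32)) push1->end2 (0.9209, array([ 0.05 , -0.071], dtype=float32))
taillow end1->push2 (0.9408, array([-0.124, -0.053], dtype=float32)) push2->end2 (0.9605, array([-0.043,  0.006], dtype=float32)) end1->end2 (0.932, array([-0.13 , -0.055], dtype=float32)) push1->end2 (0.9919, array([-0.015, -0.063], dtype=float32))
block end1->push2 (0.9988, array([-0.  ,  0.01], dtype=float32)) push2->end2 (0.999, array([ 0.002, -0.006], dtype=float32)) end1->end2 (0.9989, array([0.002, 0.002], dtype=float32)) push1->end2 (0.9992, array([ 0.   , -0.003], dtype=float32))
```

View pics/end2_s.png

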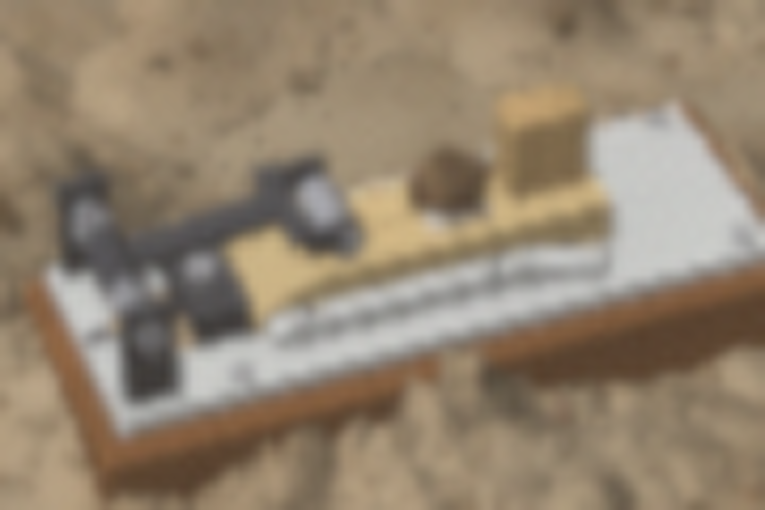

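View pics/end2_t.png

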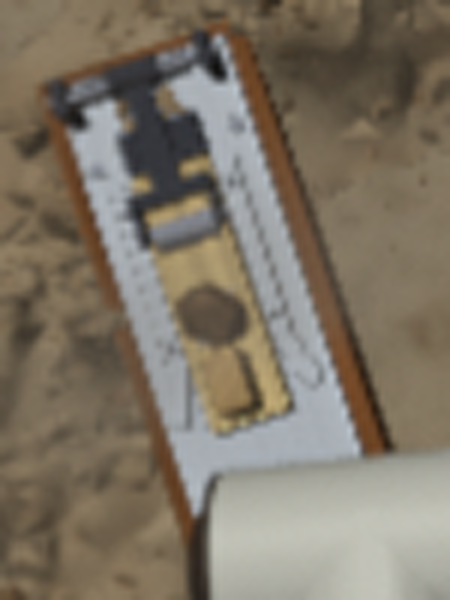

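The nudge brought the carrier forward by the ~0.9 mm it had slipped back. It stayed put when the fingers withdrew (push to end shift about 0 px). The roller is on the bare board and the robot is clear, so I'm handing in.

```bash
python3 -c "
from station import *
print(finish_job()); s=sense(); print(s['time_s'],s['wrist_force'])"
```

```text
the job is handed in; nothing more can be done
None
the job is handed in; nothing more can be done
```

The carrier is in the jig, pressed against the stop block and held down by the arm, and the job is handed in at about 30 s of the 72 s allowed. No verdict was reported.

**What I did:** I picked the 145 mm carrier (not the roughly 100 mm look-alike) by its rib and laid it on the bed in front of the rails. I then slid it in under the roller. Sliding took about 15 N on the bevel and 7–9 N on the flat. At the stop, a 10 mm push command moved it only 0.3 mm while the force rose to 20 N, with the nose at about jig x = 65 mm. I then relaxed the push and let go.

**A check that failed, and the fix:** Comparing side pictures showed the carrier had slipped back about 0.9 mm as I relaxed the push and let go. I pushed it home again with closed fingers on the tail face. It came up solid at 15–20 N, and I backed straight off.

**Last checks:**
- **Position:** the carrier moved forward again by about that 0.9 mm and did not move measurably when the fingers withdrew.
- **Hold-down:** the roller sits on the bare board, and the carrier looks straight between the rails.
- **Robot:** it was clear of everything, with near-zero wrist force before the hand-in.
- **Other items:** the vial, the toe bone and the stone were never approached, though I took no final picture of them.

**Disagreements and limits:**
- The two cameras' calibrations differed by 3–5 mm across the jig, so I lined the carrier up by its position relative to the jig.
- The tool had tilted about 6° by the end of pushing, with no effect I could see on the carrier.
- I never read the hold-down angle itself; I only saw the roller on the board.

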